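Fish the spacer out of the kit case with sprung tongs and clip it into the chassis

ROBOT

A 7-joint arm with a two-finger parallel gripper is mounted at the origin on the work surface. World frame = base frame: x ahead of the robot, y to its left, z up, the work surface at z = 0. Lengths are in mm, angles in degrees, forces in N, time in s.
With the tool pointing down it reaches from about 400 to 850 mm from the base axis. Payload 10.4 kg.
Tool frame: the origin (TCP) lies midway between the tips of the shut fingers; the grasp point (between the pads) lies 19 mm behind it; z points along the fingers, y is the direction in which the jaws open and shut (so a half turn about z gives the same grasp; the last joint's range is limited). The gripper opens to 85 mm and grips with 20 to 120 N. Pads are 22 mm wide; open, the fingers measure 114 mm over their backs; the gripper's body (76 mm by 85 mm) begins 54 mm behind the grasp point. The pads swing forward as they close: fully open they stand 13 mm farther back than shut.
Start: joints at [67.231, 19.034, -3.707, 83.658, 1.238, 77.344, -5.071], TCP at [228.826, -581.627, 231.338] pointing down, gripper open.
Joint ranges: [-148.97, 148.97], [-28.65, 121.19], [-84.17, 76.75], [9.2, 138.47], [-72.65, 252.65], [3.7, 117.97], [-149.18, 149.18]. Speed limits (degrees/s): [127.2, 127.2, 159.86, 159.86, 180, 180, 180].

INTERFACE

Orientations are given as a 3x3 rotation matrix whose columns are the frame's x, y, z axes.
In Python, from rig import * gives the robot as it stands.
- The arm moves only by the tool drive_tool, never from a script. Its argument "steps" is a list of rows, each a list of 6 numbers: the shift along the tool's x, y, z in units of 30 mm (1.0 is 30 mm), then the turn, a rotation vector about the tool's x, y, z in units of 8 degrees (1.0 is 8 degrees). A call has 1 to 20 rows; each row is the pose to reach, as a shift and turn from the pose commanded when the call began, along the tool's axes at that moment; what a row does not reach only later rows make up. A row lasts 1/8 s, in which the tool goes at most 62.5 mm and 10.7 degrees, less where a joint would pass 70% of its speed; a pose out of reach is approached as far as the arm can. A call with a gripper value outside its range is refused whole. "gripper" is the gripper's target within -1 to 1 (fully open at 1, half-way at 0, shut at -1), set as the call begins (left out, the last holds). The fingers move at their own pace and stop on an object; "newtons" is the grip in N (left out, the last holds). Time passes only in rows, so rows that repeat a pose let the fingers close. It gives the time, the measured TCP pose, the force and the opening at its end, in the units of the state.
- read_state(): the state, without advancing time (a new reading comes with each control period).
- snapshot(name): name is "side" or "top" or "wrist"; returns a dict with "img" (420x560x3 uint8, blue, green, red), "depth" (420x560 float32, mm along the optical axis (not along the pixel's ray), 0 where there is no reading), "intrinsics" (3x3 intrinsics, pixels), "xyz" and "rotation" of the camera in the world. Camera axes: x right, y down, z forward; pixel columns grow to the right and rows downward; lengths in mm; the calibration is good to about 2 mm. A picture is of the moment at which its call begins.
- close_job(): hands the job in, once; it reports no verdict.
The state is a dict: "time": time; "joint_pos": joint angles; "joint_velocities": joint speeds; "tau": joint torques, N m; "eef_pos": TCP position; "tcp_rot": TCP orientation; "contact_force": force on the tool from outside, world axes, zero at the start; "wrist_torque": the same for the moment, N m; "finger_gap": finger opening in mm.
Only numpy, scipy, OpenCV 4.12 (cv2) and the standard library are available. Lean on these libraries where they do the work, as an engineer would, in place of code of your own. Each camera call takes 0.05 s, during which the arm holds its last target.

TASK

The brass spacer stands at the bottom of the narrow pocket of the orange kit case, too deep for fingers. Take the sprung tongs from their wooden stand, grip the spacer in the pocket with them, bring it out without ever touching it with the gripper, and push it foot first into the clip socket of the black robot-car chassis until you feel it press firmly, but not hard, against the hidden stop at the bottom. Then stand the tongs upright in their stand again, let go, and leave the loose things lying around where they are.

Things in the scene. Friction and masses are not known exactly. Their poses are not given: they have to be found in the camera images.
- tongs_grip (a point): Steel sprung tongs, 150 g, 130 mm tall, tips down in the stand. Point midway between the legs, 100 mm above the tips, 30 mm below the top: grip here from above, across the black parts of the legs (80 to 122 mm above the tips). z: tips to top; y: the line along which the legs close; x: across their 12 mm width. Not reported while gripped.
- tongs: The whole tongs; origin midway between the tips, axes as tongs_grip. Relaxed, the two 5 mm thick parallel legs measure 34 mm over their backs and 24 mm between. Inner steps 6 mm deep, underside 10 mm above the tips, come down on the spacer's top when the open tongs straddle it, and take the push when it is pressed home.
- legl (a joint): How far each leg of the tongs is squeezed in from relaxed, 0 to 0.006 m (both move together, staying parallel). The spring pushes back on each finger with 3 N per mm: grip with 30 N or more. At 0.002 (30 mm over the backs, 20 mm between) they can be carried open enough to straddle the spacer; squeezed further they sit more firmly; gripping the spacer it reads 0.005 (24 mm over the backs).
- stand_well (a point): Fixed wooden tongs stand, foot 70 x 90 mm, 53 mm tall. Point: centre of the mouth of its well, 53 mm above the table. The well is 15 mm wide along x (flaring to 25 mm in the top 20 mm), 44 mm along y, 45 mm deep (floor 8 mm above the table). z is up; the tongs stand in it with their y along its y.
- pocket (a point): Centre of the mouth of the narrow pocket in the orange case, level with the case's rim, 71 to 83 mm above the table; z up. The pocket is 18 mm wide along x, 42 mm long along y, straight-walled, 64 mm deep; the case's rubber foot is of uncertain height.
- case: Fixed orange plastic kit case, 160 mm (x) by 110 mm (y), 70 mm tall, on a rubber foot 1 to 13 mm high; origin under its centre, 70 mm below the rim. The pocket lies 50 mm from its middle towards -x; an open bay with spare parts lies to +x. Tongs and spacer may press on it with at most 20 N.
- spacer_centre (a point): Brass spacer, about 28 g, solid round, 14 mm in diameter, 24 mm tall, upright on the pocket's floor within 4 mm of the pocket's middle along its y. Point: its centre, half-way up. z from foot (tapered to 10 mm diameter over the lowest 3 mm) to flat top. Reported also while the tongs hold it. The gripper's fingers must not touch it.
- spacer: The same spacer; origin at the centre of its foot, 12 mm below spacer_centre.
- socket (a point): Centre of the mouth of the square clip socket in the chassis, 45 to 57 mm above the table; z up. Socket 15.5 x 15.5 mm. Its floor is an adjustable stop, set each time at an unknown depth of 6 to 10 mm: it must be felt. Fully home, the spacer stands on it, its centre 2 to 6 mm above this point, about 0.7 mm to -y of the middle.
- plunger (a joint): Sprung steel plunger in the +y wall of the socket: 0 = 3.5 mm into the socket, grows as it is pushed back (about 0.002 m with the spacer in). Its nose is 2.5 mm below the mouth. Sliding the spacer in past it takes 1 to 5 N; friction then keeps the spacer there.
- chassis: Fixed black robot-car chassis, plate 140 mm (x) by 100 mm (y), four wheels, carried by a build stand at an uncertain height; origin under its centre, 44 mm below the socket's mouth. The socket is in a grey block 34 mm square, 30 mm from its middle towards -x. It bears 25 N at most; the spacer counts as firmly home when it presses on it with over 12 N in all, some 4 N of which is the plunger's squeeze: push slowly until the push rises by about 9 N.
- wheel: Loose spare wheel, black tyre, 65 mm in diameter, 26 mm tall, lying flat; origin under its centre. Leave it alone.
- gearmotor: Loose yellow gear motor, 65 x 22 x 19 mm; origin under its centre. Leave it alone.
- driver: Loose screwdriver lying on the table; leave it alone.
- bottle: Clear drinks bottle, 62 mm in diameter, 180 mm tall, standing; origin under its centre. Leave it alone.
Mind the look-alikes: they are no part of the job. There is more than one size of the case; the one meant has the size given above.

How it is judged:
By the outcome, as a careful person would: the job done as asked, in the order asked, and still so for the second after the job is handed in, with the robot touching nothing.
It also fails if it takes over 72 s, if anything falls off the work surface, if the arm or the gripper's body presses on something with over 40 N, if the wrist force passes 120 N, or if a joint passes its speed limit or range.

## Working session

There is one attempt and no reset: what is moved stays moved. The work goes in short steps, Python scripts to look and compute and a tool call to move; the robot and the scene stay as the last step left them, time stands still between calls to the robot, and variables do not carry over. Pictures are saved under pics/ and viewed, and the job is handed in when it is done.

Besides the shell and the picture viewer there is one more tool, called as name(argument=value, ...) on one line, values as JSON. drive_tool: Moves the arm, as the interface text tells. Its arguments: {"type":"object","properties":{"steps":{"type":"array","items":{"type":"array","items":{"type":"number"}}},"gripper":{"type":"number"},"newtons":{"type":"number"}},"required":["steps"]}

```bash
ls; mkdir -p pics; cat > h.py <<'E'
from rig import *
import numpy as np, cv2
def snap(n,f):
    s=snapshot(n); cv2.imwrite('pics/%s.png'%f,s['img']); np.savez('%s.npz'%f,**s); return s
def ld(f): return dict(np.load('%s.npz'%f))
def pt(s,u,v,d=None):
    K=s['intrinsics']; d=s['depth'][int(round(v)),int(round(u))] if d is None else d
    return s['xyz']+s['rotation']@(np.array([(u-K[0,2])/K[0,0],(v-K[1,2])/K[1,1],1])*d)
def atz(s,u,v,z):
    K=s['intrinsics']; r=s['rotation']@np.array([(u-K[0,2])/K[0,0],(v-K[1,2])/K[1,1],1])
    return s['xyz']+r*(z-s['xyz'][2])/r[2]
def crop(s,f,u0,v0,u1,v1,k):
    cv2.imwrite('pics/%s.png'%f,cv2.resize(s['img'][v0:v1,u0:u1],None,fx=k,fy=k,interpolation=cv2.INTER_CUBIC))
E
python3 - <<'E'
from h import *
np.set_printoptions(precision=3,suppress=True)
for n in ['side','top','wrist']:
    s=snap(n,n+'0'); print(n,s['xyz'],s['rotation'].tolist(),s['intrinsics'][0])
print(read_state())
E
```

```text
pics
side [   82.496 -1115.16    803.262] [[0.9283766155999107, -0.18052859908924876, 0.3248480945274716], [-0.371620445299203, -0.46008529205216153, 0.8063620580563668], [0.003886417743620538, -0.869327871949445, -0.4942205447054701]] [431.865   0.    276.681]
top [ 408.498   35.113 1130.407] [[0.013220887497603594, -0.9921261947044311, 0.12454245025324202], [-0.9997451774268947, -0.015394918159549813, -0.016509897229471722], [0.018297222342275488, -0.12429243853173978, -0.9920769130356735]] [381.721   0.    282.262]
wrist [ 305.793 -550.73   373.816] [[0.3656538177201363, -0.8800485827677806, -0.3030045833896038], [-0.9307494913101185, -0.34630594631428885, -0.11737791944534337], [-0.0016340173321983931, 0.32494104621574493, -0.9457328621083081]] [291.801   0.    278.426]
{'time': 0.15, 'joint_pos': array([67.231, 19.062, -3.708, 83.695,  1.237, 77.343, -5.07 ]), 'joint_velocities': array([-0.024, -0.094, -0.087, -0.114, -0.046, -0.016, -0.025]), 'tau': array([  0.   , -62.582,   0.049, -39.185,   0.016,   0.007,  -0.   ]), 'eef_pos': array([ 228.716, -581.346,  230.714]), 'tcp_rot': array([[ 0.931,  0.366, -0.   ],
       [ 0.366, -0.931,  0.001],
       [-0.   , -0.001, -1.   ]]), 'contact_force': array([-0.175, -0.105, -0.827]), 'wrist_torque': array([0.053, 0.029, 0.057]), 'finger_gap': 85.67798055326966}
```

View pics/side0.png

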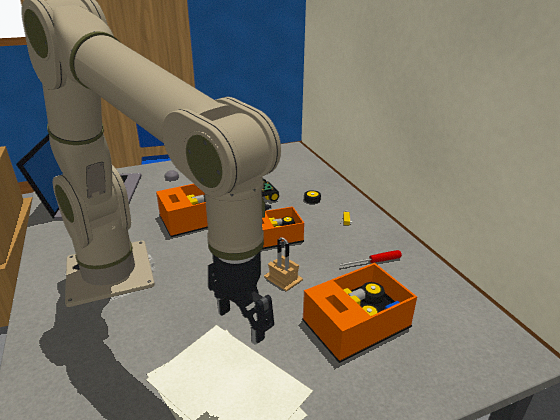

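View pics/top0.png

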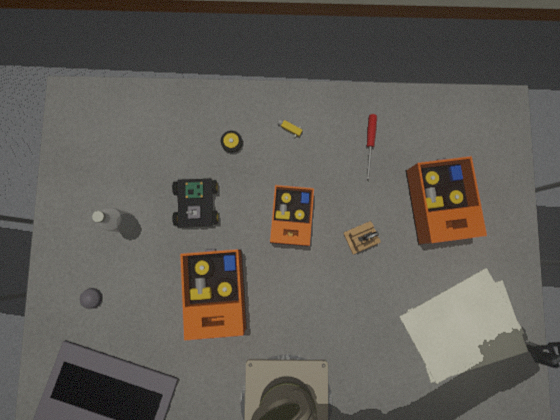

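View pics/wrist0.png

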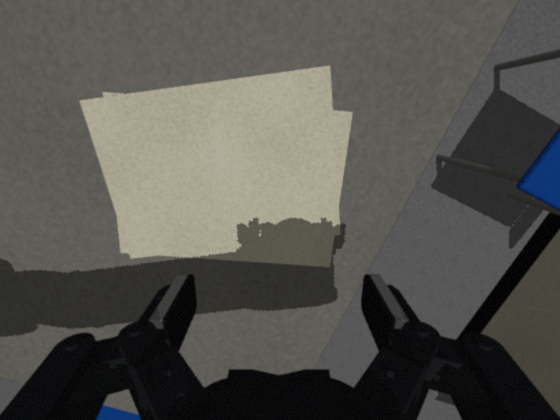

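The top view shows three orange cases (left ≈(212,295), small ≈(292,215), right ≈(447,200)), the tongs stand at (363,237) and the chassis at (195,203). I'll measure the cases next.

```bash
python3 - <<'E'
from h import *
s=ld('top0')
crop(s,'c1',160,230,320,350,5)
crop(s,'c2',260,140,500,260,3)
crop(s,'c3',340,215,390,260,12)
E
```

```text
(no output)
```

View pics/c1.png

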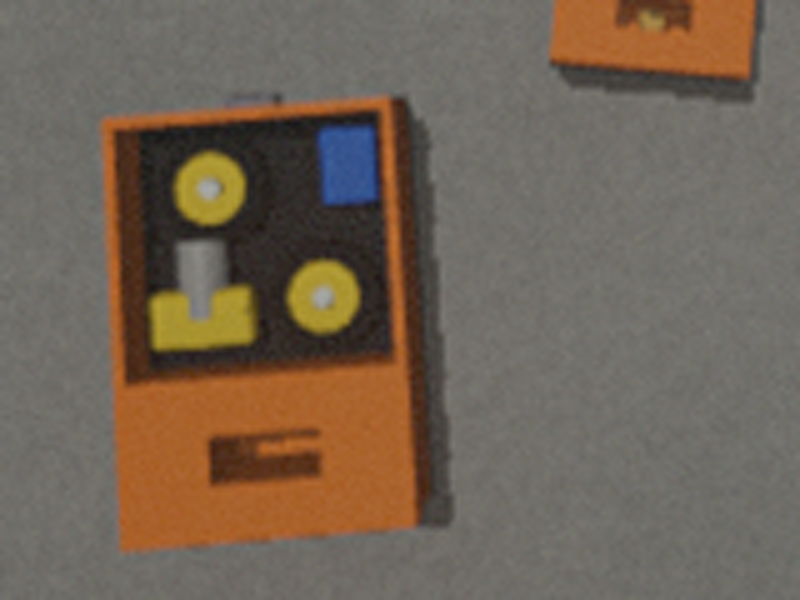

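View pics/c2.png

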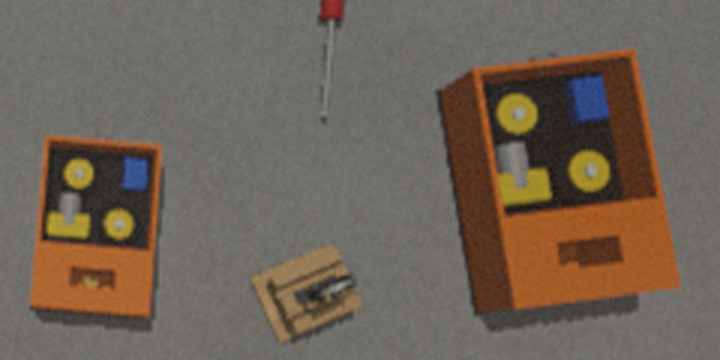

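View pics/c3.png

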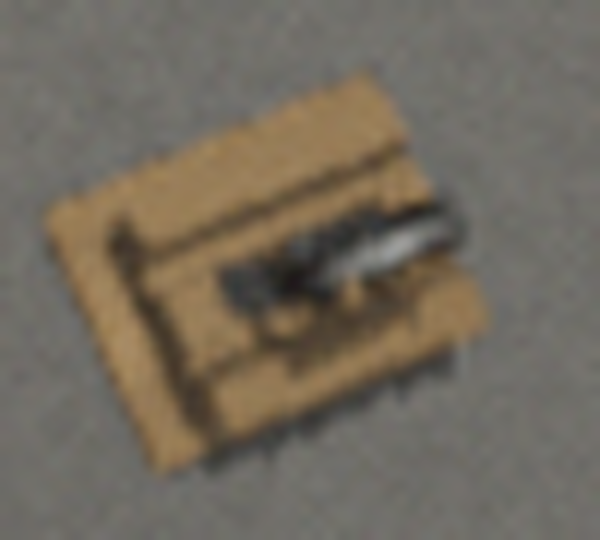

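```bash
python3 - <<'E'
from h import *
np.set_printoptions(precision=1,suppress=True)
s=ld('top0')
C={'small':[(47,137),(160,146),(153,316),(30,307)],'right':[(476,72),(634,52),(680,288),(518,308)]}
P={k:[(260+u/3,140+v/3) for u,v in q] for k,q in C.items()}
P['left']=[(160+u/5,230+v/5) for u,v in [(103,118),(390,97),(417,525),(121,551)]]
for k,q in P.items():
    c=np.mean(q,axis=0); m=[np.add(c,0.94*(np.array(p)-c)) for p in q]
    # rim depth: median in front panel between the pocket & edge
    b=(np.array(q[2])+q[3])/2; b=b+0.07*(c-b)
    z=pt(s,*b)[2]
    W=np.array([atz(s,u,v,z) for u,v in q]); print(k,z,'\n',W, [np.linalg.norm(W[i]-W[(i+1)%4]) for i in range(4)], 'ctr',W.mean(0))
E
```

```text
small 78.27110644041613 
 [[600.8  36.9  78.3]
 [594.  -68.7  78.3]
 [436.  -62.8  78.3]
 [442.6  50.   78.3]] [np.float64(105.76465913302098), np.float64(158.10302290942403), np.float64(112.93378245239683), np.float64(158.65666626358347)] ctr [518.3 -11.2  78.3]
right 100.99982130802846 
 [[ 664.2 -359.1  101. ]
 [ 685.8 -507.6  101. ]
 [ 467.2 -538.9  101. ]
 [ 447.1 -390.4  101. ]] [np.float64(150.06378344157034), np.float64(220.8840432462798), np.float64(149.9264233710282), np.float64(219.36852889495805)] ctr [ 566.1 -449.   101. ]
left 103.95256683520938 
 [[408.7 286.5 104. ]
 [421.8 134.6 104. ]
 [201.2 114.5 104. ]
 [186.7 267.  104. ]] [np.float64(152.4582929924333), np.float64(221.60460866425765), np.float64(153.14292850260364), np.float64(222.8650462866523)] ctr [304.6 200.7 104. ]
```

```bash
cat >> h.py <<'E'
def plan(xyz,yaw,P,R):
    """shift in tool units from commanded pose P,R to pos xyz and tool x-axis yaw(deg), tool z down"""
    from scipy.spatial.transform import Rotation as Ro
    c,s=np.cos(np.radians(yaw)),np.sin(np.radians(yaw))
    T=np.array([[c,s,0],[s,-c,0],[0,0,-1.]])
    d=R.T@(np.array(xyz)-P)/30; r=Ro.from_matrix(R.T@T).as_rotvec(degrees=True)/8
    return d.round(3),r.round(3)
def down(yaw):
    c,s=np.cos(np.radians(yaw)),np.sin(np.radians(yaw))
    return np.array([[c,s,0],[s,-c,0],[0,0,-1.]])
def after(P,R,row):
    from scipy.spatial.transform import Rotation as Ro
    return P+R@(np.array(row[:3])*30), R@Ro.from_rotvec(np.array(row[3:])*8,degrees=True).as_matrix()
E
python3 - <<'E'
from h import *
np.set_printoptions(precision=1,suppress=True)
s=ld('top0')
q=[(340+u/12,215+v/12) for u,v in [(50,215),(365,70),(490,325),(160,475)]]
for z in (0,8,):
    W=np.array([atz(s,u,v,z) for u,v in q]); print(W,[np.linalg.norm(W[i]-W[(i+1)%4]) for i in range(4)],W.mean(0))
for u,v in [(250,290),(450,220),(340,275),(230,150),(300,500)]:
    print(pt(s,340+u/12,215+v/12))
# chassis socket
crop(s,'c4',165,170,225,235,9)
s=ld('top0'); print(pt(s,195,212),pt(s,292,120),pt(s,232,141),pt(s,97,216))
E
```

```text
[[ 476.1 -168.5    0. ]
 [ 513.2 -247.3    0. ]
 [ 450.5 -277.4    0. ]
 [ 412.6 -195.2    0. ]] [np.float64(87.14944750108411), np.float64(69.5909718237704), np.float64(90.4965261313269), np.float64(68.85781435872201)] [ 463.1 -222.1    0. ]
[[ 475.6 -167.1    8. ]
 [ 512.5 -245.3    8. ]
 [ 450.2 -275.2    8. ]
 [ 412.6 -193.5    8. ]] [np.float64(86.53268255640981), np.float64(69.09846988465951), np.float64(89.85607359223413), np.float64(68.37050104485593)] [ 462.7 -220.3    8. ]
[ 455.1 -201.9   71.5]
[ 476.  -267.     3.5]
[ 455.7 -206.9  137.1]
[ 491.9 -210.8   11.8]
[ 406.9 -229.9   -0.9]
[527.1 266.1  42.4] [820.4 -10.    1.1] [741.6 168.3  30.5] [498.3 477.5 182.2]
```

View pics/c4.png

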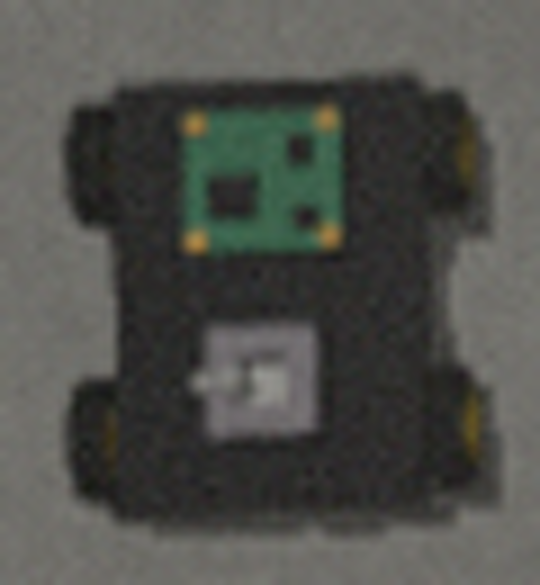

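```bash
python3 - <<'E'
from h import *
print(plan((485,-211,270),25,np.array([228.826,-581.627,231.338]),read_state()['tcp_rot']), read_state()['tcp_rot'])
E
```

```text
(array([12.469, -8.371, -1.28 ]), array([-0.007, -0.   , -0.44 ])) [[ 9.30565552e-01  3.66125093e-01 -4.12650926e-04]
 [ 3.66125324e-01 -9.30565055e-01  9.61706402e-04]
 [-3.18936860e-05 -1.04601280e-03 -9.99999452e-01]]
```

drive_tool(steps=[[1,-0.67,-0.1,0,0,0],[2.5,-1.68,-0.3,0,0,-0.1],[4.2,-2.82,-0.5,0,0,-0.2],[5.9,-3.96,-0.7,0,0,-0.3],[7.6,-5.1,-0.9,0,0,-0.4],[9.3,-6.24,-1.1,0,0,-0.44],[10.8,-7.25,-1.2,0,0,-0.44],[11.9,-8.0,-1.28,0,0,-0.44],[12.47,-8.37,-1.28,0,0,-0.44],[12.47,-8.37,-1.28,0,0,-0.44],[12.47,-8.37,-1.28,0,0,-0.44]])

```text
time: 1.52
eef_pos: [484.4, -212.1, 269.5]
tcp_rot: [[0.907, 0.421, -0.001], [0.421, -0.907, -0.0], [-0.001, 0.0, -1.0]]
contact_force: [0.7, -0.2, 0.8]
finger_gap: 85.2
```

```bash
python3 - <<'E'
from h import *
s=snap('wrist','w1'); st=read_state(); print(st['time'],st['eef_pos'],st['tcp_rot'],s['xyz'],s['rotation'],st['contact_force'])
snap('side','s1')
cv2.imwrite('pics/w1.png',cv2.resize(s['img'],None,fx=1.4,fy=1.4))
E
```

```text
1.575 [ 484.26960699 -212.30909373  269.53807768] [[ 9.07161298e-01  4.20782751e-01 -5.04953957e-04]
 [ 4.20782645e-01 -9.07161437e-01 -3.05800149e-04]
 [-5.86750185e-04  6.49341985e-05 -9.99999826e-01]] [ 559.49372375 -176.68658371  412.6599907 ] [[ 4.20930174e-01 -8.57651570e-01 -2.95383771e-01]
 [-9.07092990e-01 -3.98097972e-01 -1.36749083e-01]
 [-3.08614359e-04  3.25502363e-01 -9.45541176e-01]] [-0.41657574  0.43485517  0.25000565]
```

View pics/w1.png

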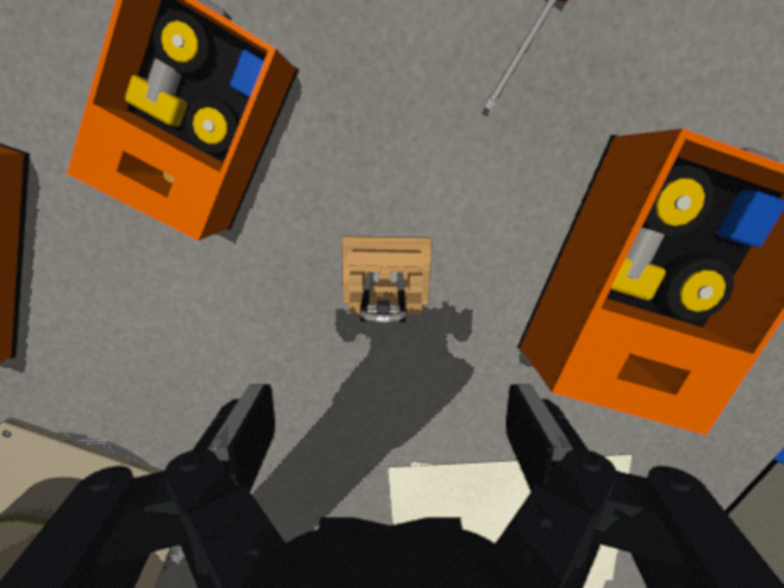

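```bash
python3 - <<'E'
from h import *
s=ld('w1')
crop(s,'w1c',236,160,316,235,10)
E
```

```text
(no output)
```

View pics/w1c.png

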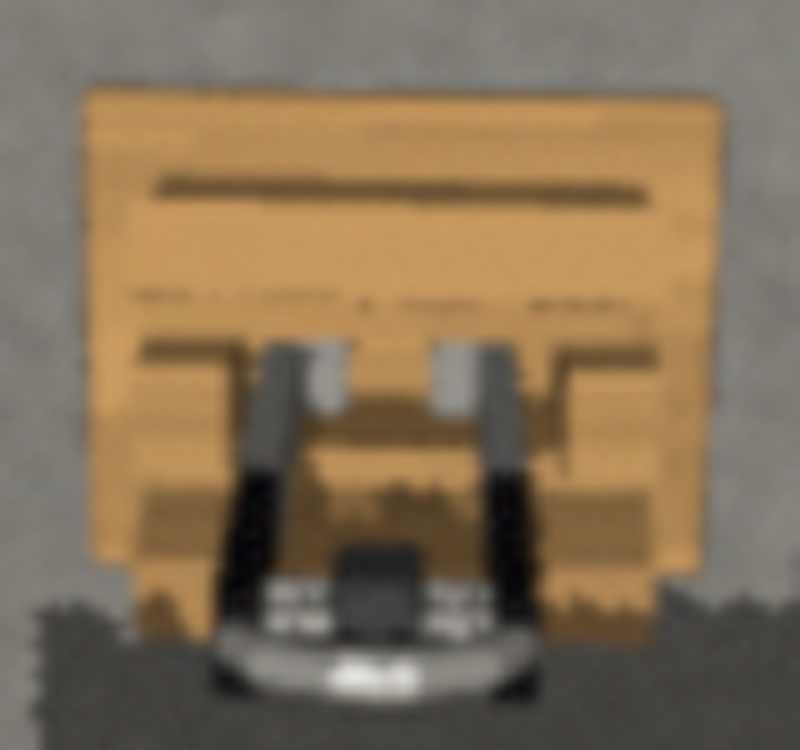

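```bash
python3 - <<'E'
from h import *
np.set_printoptions(precision=1,suppress=True,linewidth=250)
s=ld('w1')
K=s['intrinsics'];D=s['depth']
v,u=np.mgrid[150:240,230:320]
d=D[150:240,230:320]
X=np.stack([(u-K[0,2])/K[0,0]*d,(v-K[1,2])/K[1,1]*d,d],-1)@s['rotation'].T+s['xyz']
a=np.radians(24.9);ex=np.array([np.cos(a),np.sin(a),0]);ey=np.array([-np.sin(a),np.cos(a),0])
o=np.array([463,-221,0.])
x=(X-o)@ex;y=(X-o)@ey;z=X[...,2]
for lo,hi in [(4,20),(35,49),(49,56),(125,134),(134,145)]:
    m=(z>lo)&(z<hi)&(abs(x)<60)&(abs(y)<60)
    print(lo,hi,m.sum(),np.percentile(x[m],[0,2,50,98,100]),np.percentile(y[m],[0,2,50,98,100]),np.median(z[m]))
# map of z every 2 px
for r in range(0,90,2): print(' '.join('%4d'%q for q in z[r,6:86:3]))
for U,V in [(85,93),(720,98)]: print((atz(s,236+U/10,160+V/10,8)-o)@ex,(atz(s,236+U/10,160+V/10,8)-o)@ey)
E
```

```text
4 20 1134 [-34.1 -29.   25.2  36.4  36.9] [-41.7 -40.3   3.1  47.9  48.9] 8.62692189296186
35 49 600 [-15.7 -14.7  -6.3  14.   15.7] [-30.2 -29.    3.   36.4  38.1] 37.399601855172364
49 56 986 [-27.5 -25.9  19.5  30.4  30.7] [-30.1 -29.5   4.   37.   38.1] 52.656826740129986
125 134 219 [-4.9 -4.6  2.7  7.1  7.3] [-11.3 -11.3   5.3  21.8  21.9] 128.8279130084665
134 145 139 [-1.3 -1.1  1.7  3.5  3.7] [-10.1  -8.3   5.1  18.7  19.5] 139.43274689280787
   0    0    0  412    0    0    0    1    1    0    0    0    1    1    2    1   -1    1    0    1    0    1    1    0    0    0    0
   1    1    0    0    1    0    0    0    1    0    1    0    1    0    1    0    0    0    2    0    1    0    0    0    1    0    0
   1    0    0    0    0    0    0    0    0    1    2    0    0    0    1    0    1    1    0    1    1    1    0    2    1    0   -1
   0    1    1    0    0    0    0    1   -2    1    0    0    1    0    1    1    1   -1    0    1    2    2  412    0    0    0    0
   1    2    1    0    0    0   -1    0    0    1    2    0    2    0    0    1    1    0    0    0    0
[... 4804 characters left out ...]
0    0    0    0    1    0    0    0    0    0    0    0    2    0    0    0    0    0
   0    0    0    0    0    0    0    0    0    1    1    0    0    2    0   -1    0    0    0    0    0    0    0    1    0    0    0
   1    0    0    0    0   -1    0    0    1    1    1    1    0    0    0    0   -1    0    1    0    0    1    0    0    1    0    0
   0    1    1    0   -1    0    0   -1    1   -1    2    0    0    0    1    0    0    0    1    0    0    0    0    1    0    0    0
   0    1    0    0    0    0    0    0    0    1    0    0    0    0   -1    0    0    1    0    1    0    1    0    0    0    0    0
36.2709579379625 46.832603834539945
35.569167691781594 -41.40715634466634
```

```bash
python3 - <<'E'
from h import *
np.set_printoptions(precision=3,suppress=True)
R0=down(21.477)
P,R=after(np.array([228.826,-581.627,231.338]),R0,[12.47, -8.37, -1.28, 0, 0, -0.44])
print(P,R); st=read_state(); print(st['eef_pos'],st['joint_velocities'],st['contact_force'])
a=np.radians(24.7);ex=np.array([np.cos(a),np.sin(a),0]);ey=np.array([-np.sin(a),np.cos(a),0])
t=np.array([463,-221,0.])+1.2*ex+5.3*ey; print(t)
for z in (150,86): t[2]=z; print(plan(t,24.8,P,R))
for z in (150,86): t[2]=z; print(plan(t,24.8,st['eef_pos'],st['tcp_rot']))
E
```

```text
[ 485.016 -210.994  269.738] [[ 0.906  0.423  0.   ]
 [ 0.423 -0.906  0.   ]
 [ 0.     0.    -1.   ]]
[ 484.317 -212.294  269.599] [ 0.004 -0.006 -0.228 -0.106 -0.061 -0.004 -0.203] [ 0.568 -0.439 -0.025]
[ 461.876 -215.683    0.   ]
(array([-0.765, -0.184,  3.991]), array([0.   , 0.   , 0.025]))
(array([-0.765, -0.184,  6.125]), array([0.   , 0.   , 0.025]))
(array([-0.724, -0.213,  3.987]), array([0.001, 0.003, 0.01 ]))
(array([-0.723, -0.213,  6.12 ]), array([0.001, 0.003, 0.01 ]))
```

drive_tool(steps=[[-0.3,-0.08,1.0,0,0,0],[-0.6,-0.17,2.2,0,0,0],[-0.72,-0.21,3.4,0,0,0],[-0.72,-0.21,4.4,0,0,0],[-0.72,-0.21,5.2,0,0,0],[-0.72,-0.21,5.8,0,0,0],[-0.72,-0.21,6.1,0,0,0],[-0.72,-0.21,6.1,0,0,0],[-0.72,-0.21,6.1,0,0,0]])

```text
time: 2.75
eef_pos: [463.3, -214.7, 87.5]
tcp_rot: [[0.906, 0.422, 0.001], [0.422, -0.906, -0.001], [0.001, 0.001, -1.0]]
contact_force: [-0.2, 0.3, 0.6]
finger_gap: 85.8
```

```bash
python3 - <<'E'
from h import *
s=snap('wrist','w2'); st=read_state(); print(st['time'],st['eef_pos'],st['contact_force'],st['wrist_torque'])
crop(s,'w2c',180,190,380,420,2.6)
s=snap('side','s2'); crop(s,'s2c',200,180,350,300,5)
E
```

```text
2.8 [ 463.3577012  -214.68641356   87.57926017] [ 0.12735342 -0.2887022   1.57207653] [ 0.02870788  0.00401075 -0.01765771]
```

View pics/w2c.png

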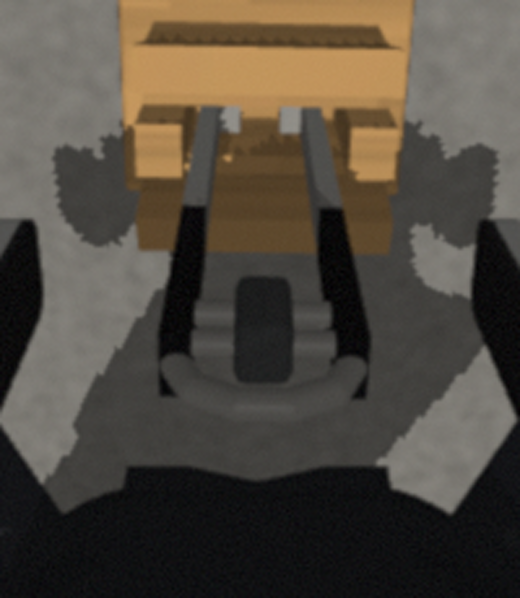

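View pics/s2c.png

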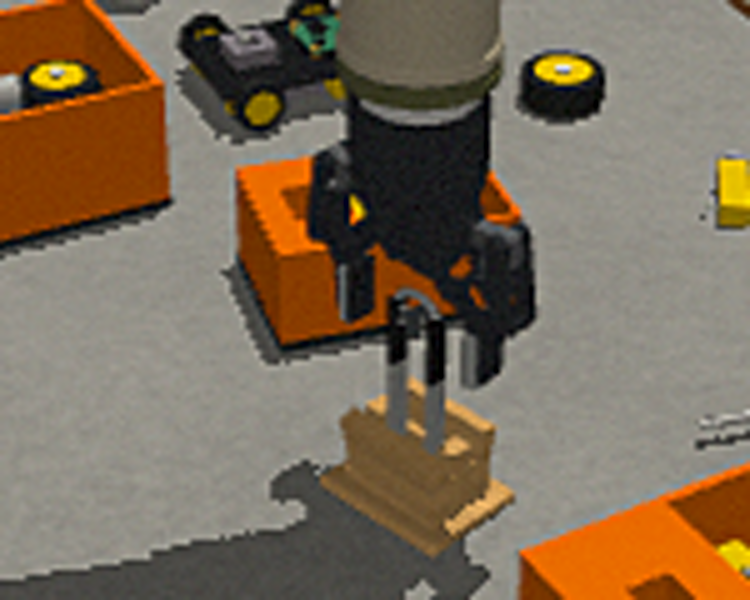

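```bash
cat >> h.py <<'E'
def cloud(s,u0,v0,u1,v1):
    K=s['intrinsics'];D=s['depth'][v0:v1,u0:u1]
    v,u=np.mgrid[v0:v1,u0:u1]
    return np.stack([(u-K[0,2])/K[0,0]*D,(v-K[1,2])/K[1,1]*D,D],-1)@s['rotation'].T+s['xyz']
E
python3 - <<'E'
from h import *
np.set_printoptions(precision=1,suppress=True,linewidth=250)
s=ld('w2'); st=read_state()
X=cloud(s,235,260,328,355); T=(X-st['eef_pos'])@st['tcp_rot']; z=X[...,2]
for lo,hi in [(90,100),(100,110),(110,118),(118,125),(125,132),(132,136),(136,145)]:
    m=(z>lo)&(z<hi); t=T[m]
    print(lo,hi,m.sum(),np.percentile(t[:,0],[1,10,50,90,99]),np.percentile(t[:,1],[0,2,50,98,100]))
print(s['xyz'],st['eef_pos'],(s['xyz']-st['eef_pos'])@st['tcp_rot'])
s=ld('w1');print((s['xyz']-np.array([484.3,-212.3,269.55]))@st['tcp_rot'])
E
```

```text
90 100 249 [-7.7 -4.1  3.6  4.3  4.6] [-16.4 -16.   12.5  17.3  17.6]
100 110 292 [-7.8 -2.5  3.6  4.3  4.6] [-16.3 -15.9  12.5  17.4  17.7]
110 118 497 [-3.  -0.7  3.4  4.2  4.7] [-16.3 -15.8   0.7  17.2  17.8]
118 125 700 [-3.6 -1.9  3.3  4.2  4.7] [-16.2 -15.6   0.7  17.   17.7]
125 132 1432 [-7.8 -5.2  0.   3.8  4.5] [-16.4 -15.9   0.6  17.3  17.7]
132 136 222 [-3.2 -1.9 -0.1  0.6  1.1] [-15.5 -15.   -7.2  15.9  16.6]
136 145 852 [-3.9 -2.7 -0.7  0.5  1.2] [-13.  -11.7   0.5  12.9  14.2]
[ 538.2 -179.1  230.8] [ 463.3 -214.6   87.5] [  83.    -0.4 -143.3]
[  83.3   -0.3 -143. ]
```

drive_tool(steps=[[-0.05,0.02,0,0,0,0],[-0.05,0.02,0,0,0,0],[-0.05,0.02,0,0,0,0],[-0.05,0.02,0,0,0,0],[-0.05,0.02,0,0,0,0],[-0.05,0.02,0,0,0,0],[-0.05,0.02,0,0,0,0],[-0.05,0.02,0,0,0,0]], gripper=-0.31, newtons=50)

```text
time: 3.85
eef_pos: [461.9, -215.7, 87.0]
tcp_rot: [[0.906, 0.423, 0.001], [0.423, -0.906, -0.0], [0.0, 0.001, -1.0]]
contact_force: [-0.9, -0.7, 5.5]
finger_gap: 29.7
```

```bash
python3 - <<'E'
from h import *
s=snap('wrist','w3'); st=read_state(); print(st['time'],st['eef_pos'],st['contact_force'],st['wrist_torque'],st['finger_gap'])
crop(s,'w3c',180,190,380,420,2.6)
E
```

```text
3.9 [ 461.89527601 -215.71916059   86.96897552] [ 0.15161455 -0.16832874  5.50125648] [-0.00087873  0.13882809  0.015268  ] 29.99082233861578
```

View pics/w3c.png

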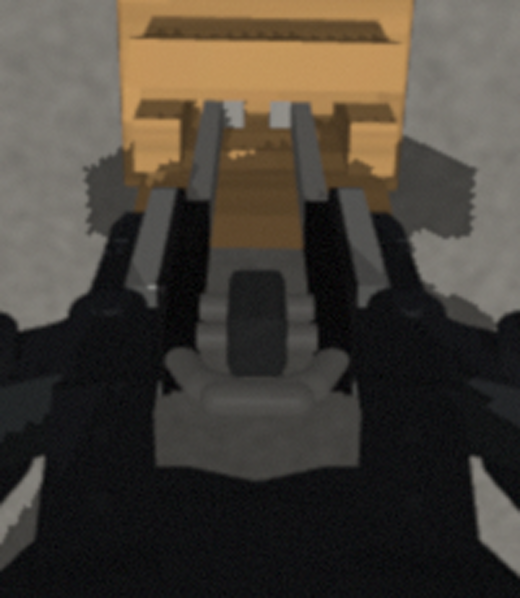

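drive_tool(steps=[[0,0,-0.2,0,0,0],[0,0,-0.6,0,0,0],[0,0,-1.2,0,0,0],[0,0,-2.0,0,0,0],[0,0,-3.0,0,0,0],[0,0,-4.0,0,0,0],[0,0,-4.7,0,0,0],[0,0,-5.0,0,0,0],[0,0,-5.0,0,0,0],[0,0,-5.0,0,0,0]])

```text
time: 5.15
eef_pos: [461.2, -215.4, 235.9]
tcp_rot: [[0.906, 0.423, -0.001], [0.423, -0.906, 0.001], [-0.001, -0.001, -1.0]]
contact_force: [-0.3, -0.6, -2.0]
finger_gap: 29.6
```

```bash
python3 - <<'E'
from h import *
s=snap('wrist','w4'); st=read_state(); print(st['time'],st['eef_pos'],st['contact_force'],st['wrist_torque'],st['finger_gap'])
cv2.imwrite('pics/w4x.png',cv2.resize(s['img'],None,fx=1.4,fy=1.4))
s=snap('side','s4'); crop(s,'s4c',200,130,350,270,4)
E
```

```text
5.2 [ 461.2303756  -215.43674276  235.81562342] [ 0.5938446  -0.32582004 -0.97390085] [ 0.02710931  0.01989355 -0.01050375] 29.786728707835653
```

View pics/w4x.png

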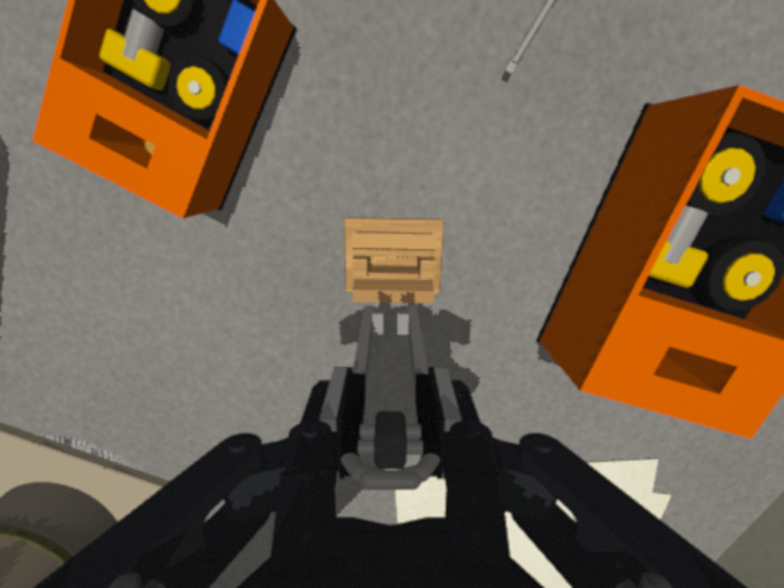

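View pics/s4c.png

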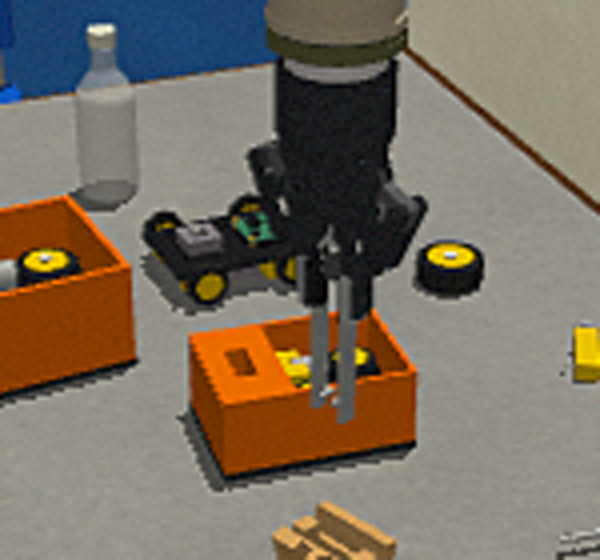

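```bash
python3 - <<'E'
from h import *
st=read_state(); print(plan((402,-6,237),-3.5,st['eef_pos'],st['tcp_rot']))
np.set_printoptions(precision=1,suppress=True,linewidth=250)
s=ld('w4'); X=cloud(s,245,215,310,300); T=(X-st['eef_pos'])@st['tcp_rot']
for lo,hi in [(20,30),(30,40),(40,50),(50,60),(60,70),(70,75),(75,80),(80,85),(85,90)]:
    m=(T[...,2]>lo)&(T[...,2]<hi); t=T[m]
    if m.sum(): print(lo,hi,m.sum(),np.percentile(t[:,0],[1,10,50,90,99]),np.percentile(t[:,1],[0,2,50,98,100]))
E
```

```text
(array([ 1.159, -7.162, -0.031]), array([-0.006,  0.008,  3.562]))
20 30 142 [-6.  -1.7  5.6  6.   6.2] [-15.4 -15.1   9.3  14.   14.3]
30 40 114 [-6.  -2.   5.6  5.9  6.2] [-15.4 -15.1   9.3  14.1  14.4]
40 50 94 [-4.2  2.7  5.7  6.1  6.2] [-15.3 -15.2 -10.5  14.   14.3]
50 60 106 [-5.7 -2.5  5.5  6.   6.3] [-15.3 -14.9   9.3  14.1  14.3]
60 70 320 [-6.  -4.6  2.1  5.9  6.1] [-15.4 -14.4  -4.7  13.4  14.4]
70 75 31 [4.  5.3 5.8 6.  6.1] [-15.1 -15.    9.3  14.   14. ]
75 80 26 [4.8 5.5 5.7 5.9 6.1] [-15.3 -15.3  -0.5  14.3  14.4]
```

drive_tool(steps=[[0.12,-0.7,0,0,0,0.35],[0.3,-1.9,0,0,0,0.95],[0.53,-3.3,0,0,0,1.65],[0.75,-4.7,0,0,0,2.35],[0.95,-5.9,0,0,0,2.95],[1.1,-6.8,0,0,0,3.4],[1.16,-7.16,-0.03,0,0,3.56],[1.16,-7.16,-0.03,0,0,3.56],[1.16,-7.16,-0.03,0,0,3.56]])

```text
time: 6.38
eef_pos: [402.5, -6.8, 237.4]
tcp_rot: [[0.998, -0.061, -0.0], [-0.061, -0.998, -0.0], [-0.0, 0.0, -1.0]]
contact_force: [0.8, 0.4, -2.2]
finger_gap: 29.7
```

```bash
python3 - <<'E'
from h import *
s=snap('wrist','w5'); st=read_state(); print(st['time'],st['eef_pos'],st['tcp_rot'],st['contact_force'],st['wrist_torque'],st['finger_gap'])
cv2.imwrite('pics/w5x.png',cv2.resize(s['img'],None,fx=1.4,fy=1.4))
E
```

```text
6.425 [402.48191403  -6.85559129 237.37553643] [[ 9.98122832e-01 -6.12426396e-02 -3.89050845e-04]
 [-6.12425883e-02 -9.98122901e-01  1.42508578e-04]
 [-3.97048160e-04 -1.18414584e-04 -9.99999914e-01]] [ 0.44908307  0.47008636 -0.89747479] [-0.01221656 -0.01065133  0.00390089] 29.349760942409645
```

View pics/w5x.png

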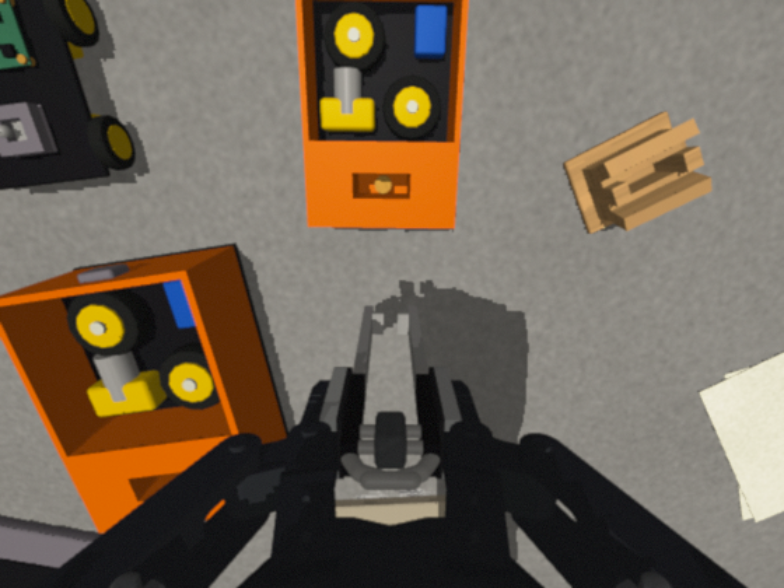

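```bash
python3 - <<'E'
from h import *
np.set_printoptions(precision=1,suppress=True,linewidth=250)
s=ld('w5'); st=read_state(); crop(s,'w5c',244,112,304,152,13)
crop(s,'w5d',205,90,345,170,5.6)
X=cloud(s,240,108,310,162); T=(X-st['eef_pos'])@st['tcp_rot']
m=(X[...,2]>60)&(X[...,2]<95); print(np.median(X[m][:,2]))
print(X[10:38:2,8:56:2,2].round(0).astype(int))
E
```

```text
73.21671183519197
[[ 75  72  74  75  73  72  74  73  72  73  74  74  73  73  75  73  74  73  74  73  74  74  71  72]
 [ 72  74  73  74  73  73  75  74  72  73  73  72  72  73  74  73  73  73  72  73  74  73  73  72]
 [ 73  73  75  73  73  74  73  74  74  73  74  71  73  74  72  74  73  74  72  73  72  74  73  73]
 [ 75  73  63  37   8   9  10   8  10  11   9   9  10   8  10  10   8   8   9   9   9  11  53  74]
 [ 74  72  64  37  10  10   9   8   9   9  10  34  34  33  35   9  10   9   9  10   8  11  53 381]
 [ 73  74  64  37  10  10  10  11   9  10  10  34  34  33  34  33   7   9   9  10   9  10  55  73]
 [ 73  73  64  39  10   8   8  11   8  10  32  32  32  33  31  33   8  11  10   9  11   9  57  73]
 [ 73  74  65  39   9   9  10  10   9   9  33  33  34  33  33  34   8  10   9  11   9  10  57  73]
 [ 73  73  64  38   9   9  11   8  10   8  33  33  32  33  36  34  10  10   9  10   8   9  60  73]
 [ 73  72  65  40   9  10   9   8   9  10   8  34  33  34  33  10  11   9   9   9   9   9  59  73]
 [ 73  73  65  39  24  23  23  23  23  24  22  21  20  20  20  21  20  19  19  16  18  18  60  73]
 [ 73  74  67  55  53 381  55  54  52  53  51  51  53  52  51  51  51  52  50  48  48  49  61  75]
 [ 73  74  73  74  73  72  73  74  74  73  74  71  73  73  73  74  73  73  74  73  73  72  73  73]
 [ 73  73  74  73  74  74  72  74  73  72  72  73  73  74  74  73  73  73  74  74  73  72  75  73]]
```

View pics/w5c.png

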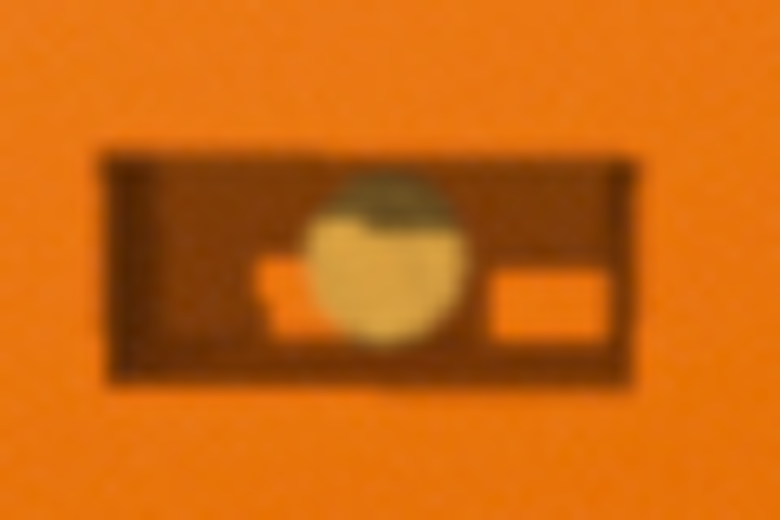

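View pics/w5d.png

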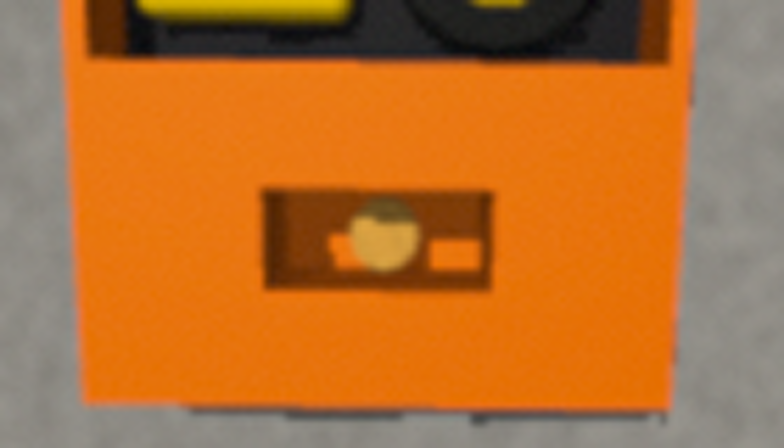

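```bash
python3 - <<'E'
from h import *
np.set_printoptions(precision=2,suppress=True,linewidth=250)
s=ld('w5'); st=read_state(); R=st['tcp_rot'];p=st['eef_pos']
f=lambda U,V,z,k=13,u0=244,v0=112: atz(s,u0+(U+.5)/k-.5,v0+(V+.5)/k-.5,z)
M=np.array([f(*q,73.2) for q in [(104,158),(635,158),(631,383),(108,383)]])
print(M,[np.linalg.norm(M[i]-M[(i+1)%4]) for i in range(4)]); c=M.mean(0)
e=(M[0]-M[1])+(M[3]-M[2]); print('yaw',np.degrees(np.arctan2(-e[0],e[1])))
e=(M[0]-M[3])+(M[1]-M[2]); print('yaw x',np.degrees(np.arctan2(e[1],e[0])))
sp=f(387,258,33.3); print('pocket',c,(c-p)@R,'spacer',sp,(sp-p)@R)
# case edges (w5d): near edge of rim
a,b=f(85,404,73.2,5.6,205,90),f(672,410,73.2,5.6,205,90); e=a-b; print('near edge',a,b,np.linalg.norm(e),np.degrees(np.arctan2(-e[0],e[1])),(a+b)/2)
a,b=f(80,58,73.2,5.6,205,90),f(680,66,73.2,5.6,205,90); e=a-b; print('bay edge',np.degrees(np.arctan2(-e[0],e[1])))
X=cloud(s,245,215,310,300); T=(X-p)@R
for lo,hi in [(20,30),(40,50),(50,60),(60,70),(70,75),(75,80),(80,85),(85,90)]:
    m=(T[...,2]>lo)&(T[...,2]<hi); t=T[m]
    if m.sum(): print(lo,hi,m.sum(),np.percentile(t[:,0],[1,10,50,90,99]),np.percentile(t[:,1],[0,2,50,98,100]),t[:,2].max())
crop(s,'w5e',245,210,310,250,12)
E
```

```text
[[479.7   15.6   73.2 ]
 [477.19 -25.33  73.2 ]
 [460.35 -24.24  73.2 ]
 [462.87  16.83  73.2 ]] [np.float64(41.00908409506402), np.float64(16.87325142015048), np.float64(41.148289656906385), np.float64(16.87531984142194)]
yaw -3.5191797148040225
yaw x -3.9335968038579865
pocket [470.03  -4.28  73.2 ] [ 67.33  -6.68 164.15] spacer [469.1   -4.91  33.3 ] [ 66.46  -6.   204.05]
near edge [443.94  52.25  73.2 ] [436.1 -57.2  73.2] 109.7372479193405 -4.098664256732721 [440.02  -2.48  73.2 ]
bay edge -4.232611611623752
20 30 142 [-5.7  -2.02  5.36  5.86  6.12] [-14.83 -14.6    9.76  14.48  14.74] 29.94218069749023
40 50 84 [2.18 5.12 5.57 5.91 6.14] [-14.82 -14.54   9.91  14.57  14.8 ] 49.959394582140135
50 60 101 [-6.16 -2.83  5.39  5.95  6.14] [-14.8  -14.43   9.78  14.32  14.8 ] 59.97698488427414
60 70 315 [-6.12 -4.82  1.65  5.66  6.02] [-14.85 -13.53  -4.22  13.79  14.7 ] 69.6924142930295
70 75 29 [3.85 5.07 5.61 5.87 5.89] [-14.62 -14.53   9.85  14.47  14.59] 74.7802079780494
75 80 27 [4.25 5.3  5.64 5.8  5.9 ] [-14.87 -14.83   9.87  14.75  14.86] 78.91294984748384
```

View pics/w5e.png

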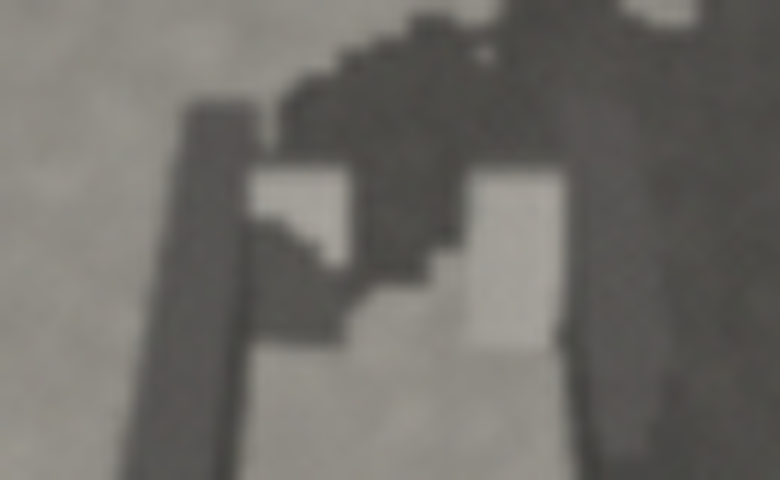

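```bash
python3 - <<'E'
from h import *
st=read_state(); print(plan((469.6,-4.7,170),-3.9,st['eef_pos'],st['tcp_rot']))
E
```

```text
(array([ 2.23 , -0.208,  2.245]), array([-0.001,  0.003,  0.049]))
```

drive_tool(steps=[[0.4,-0.04,0.2,0,0,0.05],[1.0,-0.1,0.8,0,0,0.05],[1.7,-0.16,1.5,0,0,0.05],[2.1,-0.2,2.0,0,0,0.05],[2.23,-0.21,2.24,0,0,0.05],[2.23,-0.21,2.24,0,0,0.05],[2.23,-0.21,2.24,0,0,0.05],[2.23,-0.21,2.24,0,0,0.05]])

```text
time: 7.42
eef_pos: [469.7, -4.1, 171.0]
tcp_rot: [[0.998, -0.068, 0.001], [-0.068, -0.998, -0.001], [0.001, 0.001, -1.0]]
contact_force: [0.0, 0.2, -2.0]
finger_gap: 29.6
```

```bash
python3 - <<'E'
from h import *
np.set_printoptions(precision=3,suppress=True,linewidth=250)
s=snap('wrist','w6'); st=read_state(); print(st['time'],st['eef_pos'],st['tcp_rot'],st['contact_force'],st['wrist_torque'],st['finger_gap'])
crop(s,'w6c',235,185,325,245,8.5)
E
```

```text
7.475 [469.74   -4.105 170.991] [[ 0.998 -0.068  0.001]
 [-0.068 -0.998 -0.001]
 [ 0.001  0.001 -1.   ]] [-0.604  0.93  -0.817] [-0.072 -0.008 -0.013] 29.302529985497575
```

View pics/w6c.png

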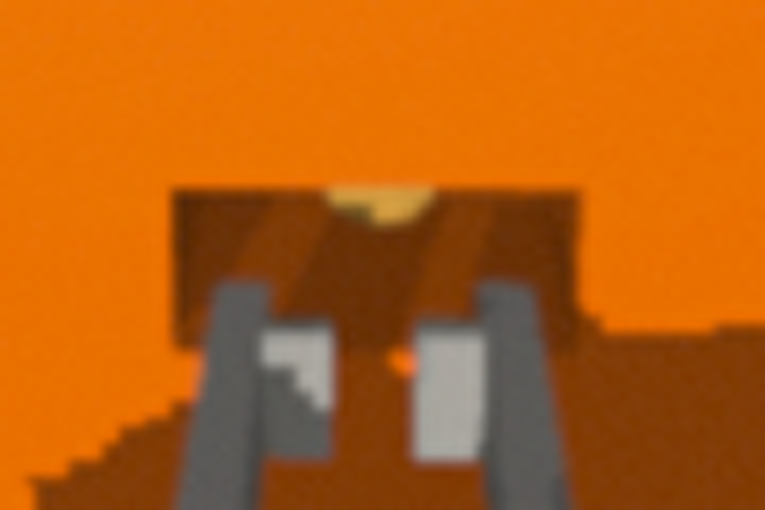

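drive_tool(steps=[[0,0.02,0.2,0,0,0],[0,0.02,0.45,0,0,0],[0,0.02,0.6,0,0,0],[0,0.02,0.7,0,0,0],[0,0.02,0.8,0,0,0],[0,0.02,0.9,0,0,0],[0,0.02,1.0,0,0,0]])

```text
time: 8.35
eef_pos: [469.7, -4.6, 140.3]
tcp_rot: [[0.998, -0.068, 0.0], [-0.068, -0.998, -0.0], [0.0, 0.0, -1.0]]
contact_force: [-0.3, 0.5, -2.1]
finger_gap: 29.9
```

drive_tool(steps=[[0,0,0.15,0,0,0],[0,0,0.35,0,0,0],[0,0,0.55,0,0,0],[0,0,0.75,0,0,0],[0,0,0.9,0,0,0],[0,0,1.0,0,0,0],[0,0,1.05,0,0,0],[0,0,1.05,0,0,0]])

```text
time: 9.35
eef_pos: [469.6, -4.6, 108.9]
tcp_rot: [[0.998, -0.068, 0.0], [-0.068, -0.998, -0.0], [0.0, 0.0, -1.0]]
contact_force: [0.8, 0.4, -1.5]
finger_gap: 29.6
```

```bash
python3 - <<'E'
from h import *
np.set_printoptions(precision=3,suppress=True,linewidth=250)
s=snap('wrist','w7'); st=read_state(); print(st['time'],st['eef_pos'],st['contact_force'],st['wrist_torque'],st['finger_gap'])
cv2.imwrite('pics/w7x.png',cv2.resize(s['img'][150:320,170:390],None,fx=3.5,fy=3.5))
E
```

```text
9.4 [469.69   -4.583 109.038] [ 0.122 -0.871 -1.151] [-0.007  0.042 -0.014] 29.705548725920387
```

View pics/w7x.png

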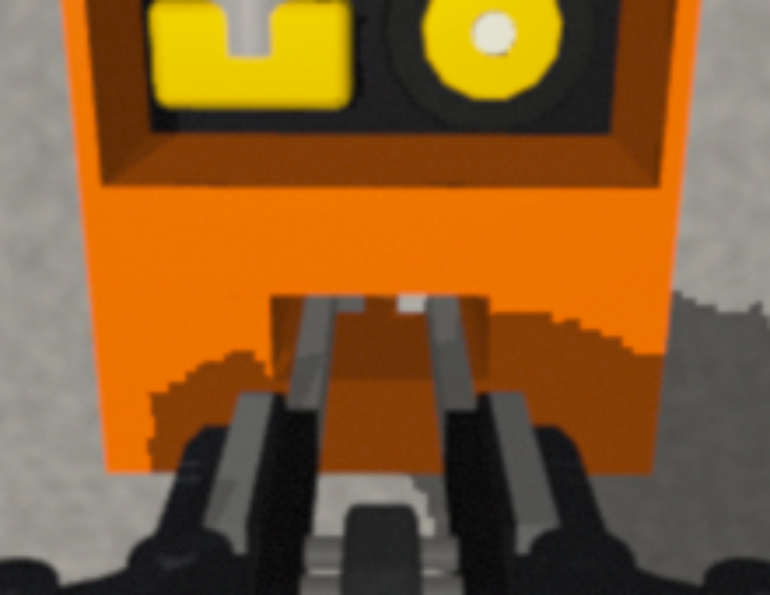

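drive_tool(steps=[[0,0,0.04,0,0,0],[0,0,0.08,0,0,0],[0,0,0.12,0,0,0],[0,0,0.15,0,0,0],[0,0,0.17,0,0,0],[0,0,0.17,0,0,0]])

```text
time: 10.15
eef_pos: [469.6, -4.6, 103.8]
tcp_rot: [[0.998, -0.068, -0.0], [-0.068, -0.998, -0.0], [-0.0, 0.0, -1.0]]
contact_force: [1.3, 0.3, -1.9]
finger_gap: 29.9
```

drive_tool(steps=[[0,0,0.015,0,0,0],[0,0,0.03,0,0,0],[0,0,0.03,0,0,0]])

```text
time: 10.52
eef_pos: [469.6, -4.6, 102.9]
tcp_rot: [[0.998, -0.068, -0.0], [-0.068, -0.998, -0.0], [-0.0, 0.0, -1.0]]
contact_force: [0.2, -0.1, -1.6]
finger_gap: 29.5
```

drive_tool(steps=[[0,0,0.015,0,0,0],[0,0,0.03,0,0,0],[0,0,0.03,0,0,0]])

```text
time: 10.9
eef_pos: [469.6, -4.6, 102.0]
tcp_rot: [[0.998, -0.068, -0.0], [-0.068, -0.998, -0.0], [-0.0, 0.0, -1.0]]
contact_force: [-0.7, 0.4, -1.5]
finger_gap: 29.4
```

drive_tool(steps=[[0,0,0.015,0,0,0],[0,0,0.015,0,0,0]])

```text
time: 11.15
eef_pos: [469.6, -4.6, 101.6]
tcp_rot: [[0.998, -0.068, 0.0], [-0.068, -0.998, -0.0], [0.0, 0.0, -1.0]]
contact_force: [0.3, -0.2, -0.4]
finger_gap: 29.4
```

drive_tool(steps=[[0,0,0.015,0,0,0],[0,0,0.015,0,0,0]])

```text
time: 11.4
eef_pos: [469.9, -4.6, 101.5]
tcp_rot: [[0.998, -0.068, 0.001], [-0.068, -0.998, -0.0], [0.001, 0.0, -1.0]]
contact_force: [-0.6, 0.4, 3.9]
finger_gap: 29.5
```

drive_tool(steps=[[0,0,-0.015,0,0,0],[0,0,-0.015,0,0,0],[0,0,-0.015,0,0,0],[0,0,-0.015,0,0,0]], gripper=-0.55, newtons=55)

```text
time: 11.9
eef_pos: [470.1, -4.6, 102.0]
tcp_rot: [[0.998, -0.068, 0.001], [-0.068, -0.998, -0.0], [0.001, 0.0, -1.0]]
contact_force: [-0.6, -0.6, 5.5]
finger_gap: 20.9
```

```bash
python3 - <<'E'
from h import *
np.set_printoptions(precision=3,suppress=True,linewidth=250)
s=snap('wrist','w8'); st=read_state(); print(st['time'],st['eef_pos'],st['contact_force'],st['wrist_torque'],st['finger_gap'])
cv2.imwrite('pics/w8x.png',cv2.resize(s['img'][190:370,200:360],None,fx=4,fy=4))
X=cloud(s,240,220,320,310); T=(X-st['eef_pos'])@st['tcp_rot']
for lo,hi in [(-20,-10),(-10,0),(0,5),(5,10),(10,20),(20,30),(30,40)]:
    m=(T[...,2]>lo)&(T[...,2]<hi)&(abs(T[...,1])<17); t=T[m]
    if m.sum(): print(lo,hi,m.sum(),np.percentile(t[:,0],[1,10,50,90,99]),np.percentile(t[:,1],[0,2,50,98,100]),t[:,2].max())
E
```

```text
11.95 [470.074  -4.604 102.019] [-0.996  0.335  5.911] [-0.109  0.137 -0.068] 21.046559486584844
-20 -10 511 [-5.34   4.916  9.404 10.327 10.726] [-16.956 -16.369  -6.31   16.419  16.99 ] -10.045521010844597
-10 0 309 [-5.537  4.883  5.849 10.163 10.524] [-16.918 -16.264   6.374  16.59   16.99 ] -0.042280374197893794
0 5 87 [-1.     2.121  5.395  5.845  6.019] [-10.991 -10.375   6.427  10.382  10.991] 4.949699845012638
5 10 71 [4.974 5.174 5.508 5.752 6.098] [-11.334 -11.139   6.521  11.277  11.356] 9.926552184341936
10 20 161 [-5.957 -1.792  5.344  5.732  6.   ] [-11.207 -11.024  -6.306  11.117  11.396] 19.93747508066991
20 30 1706 [-29.859 -24.561  10.664  19.463  21.587] [-16.923 -15.99    0.306  15.972  16.992] 29.997637016818988
30 40 324 [-24.719  -9.498  -8.963   5.93   20.317] [-16.925 -16.147  -0.022  16.173  16.991] 39.98201095599121
```

View pics/w8x.png

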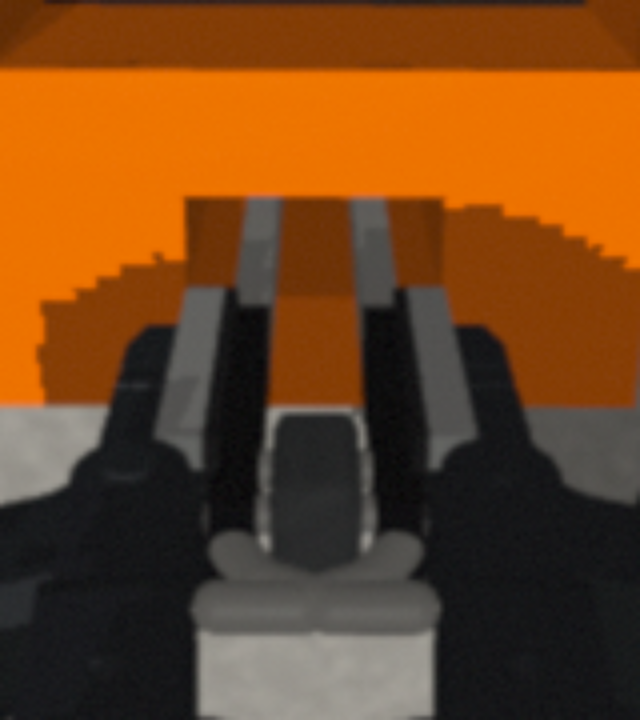

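drive_tool(steps=[[0,0,-0.02,0,0,0],[0,0,-0.02,0,0,0],[0,0,-0.02,0,0,0]], gripper=-0.31)

```text
time: 12.32
eef_pos: [469.3, -4.6, 101.9]
tcp_rot: [[0.998, -0.068, -0.001], [-0.068, -0.998, -0.0], [-0.001, 0.0, -1.0]]
contact_force: [-0.2, -0.5, -2.1]
finger_gap: 29.2
```

drive_tool(steps=[[0,0,-0.2,0,0,0],[0,0,-0.6,0,0,0],[0,0,-1.2,0,0,0],[0,0,-1.8,0,0,0],[-0.4,0,-2.3,0,0,0],[-1.0,0,-2.6,0,0,0],[-1.4,0,-2.7,0,0,0],[-1.5,0,-2.7,0,0,0],[-1.5,0,-2.7,0,0,0]])

```text
time: 13.45
eef_pos: [424.8, -1.6, 183.1]
tcp_rot: [[0.998, -0.068, 0.0], [-0.068, -0.998, -0.0], [0.0, 0.0, -1.0]]
contact_force: [-0.5, 0.1, -1.2]
finger_gap: 29.7
```

```bash
python3 - <<'E'
from h import *
np.set_printoptions(precision=3,suppress=True,linewidth=250)
s=snap('wrist','w9'); st=read_state(); print(st['time'],st['eef_pos'],st['contact_force'],st['wrist_torque'],st['finger_gap'])
cv2.imwrite('pics/w9x.png',cv2.resize(s['img'][80:250,200:380],None,fx=4,fy=4))
E
```

```text
13.5 [424.87   -1.602 182.979] [ 0.437 -0.121 -1.28 ] [0.032 0.005 0.02 ] 29.36939881976255
```

View pics/w9x.png

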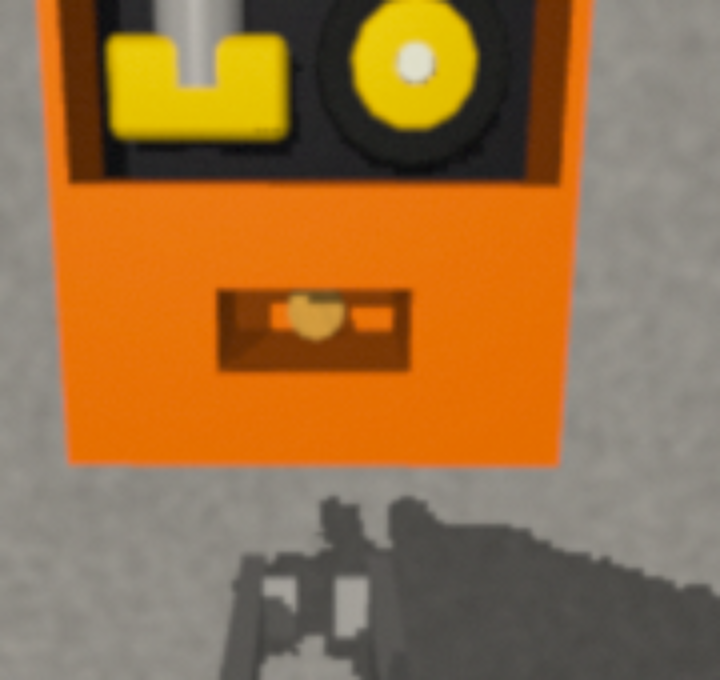

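```bash
python3 - <<'E'
from h import *
np.set_printoptions(precision=2,suppress=True,linewidth=250)
s=ld('w9'); st=read_state(); R=st['tcp_rot'];p=st['eef_pos']
f=lambda U,V,z,k=4,u0=200,v0=80: atz(s,u0+(U+.5)/k-.5,v0+(V+.5)/k-.5,z)
print('sp',f(316,312,33.3),'pocket',np.mean([f(*q,73.2) for q in [(217,290),(412,290),(411,371),(218,371)]],axis=0))
X=cloud(s,262,142,308,180);print(X[12:26:2,4:40:2,2].round().astype(int))
print(plan((469.6,-4.6,108),-3.9,p,R))
E
```

```text
sp [468.65  -4.73  33.3 ] pocket [469.92  -4.48  73.2 ]
[[  9   9   8   8  33  34  33  34  34  32   9  10  10  10  10  10  12  43]
 [ 10   9  10  32  34  33  33  33  33  34   9   9  10   8   9   8  14  43]
 [  9  10   9  34  34  33  33  34  34  34  10   9   8  10   8   9  15  44]
 [  9  10   7  10  32  33  33  33  33  33   9  10  10   9   9   9 326  45]
 [ 10  10  11  11  32  34  34  34  33  10  11   9  11  11   8  11  17  44]
 [ 24  24 326  24  24  24  34  24  25  23  25  24  23  24  23  24  22  45]
 [ 37  36  38  37 326  36  38  38  37  36  36  38  36  35  38  37  36  46]]
(array([ 1.5, -0. ,  2.5]), array([-0.,  0.,  0.]))
```

drive_tool(steps=[[0.4,0,0,0,0,0],[1.0,0,0.1,0,0,0],[1.48,0,0.3,0,0,0],[1.48,0,0.45,0,0,0],[1.48,0,0.7,0,0,0],[1.48,0,1.1,0,0,0],[1.48,0,1.6,0,0,0],[1.48,0,2.1,0,0,0],[1.48,0,2.4,0,0,0],[1.48,0,2.55,0,0,0],[1.48,0,2.63,0,0,0],[1.48,0,2.67,0,0,0],[1.48,0,2.7,0,0,0],[1.48,0,2.7,0,0,0]])

```text
time: 15.25
eef_pos: [469.1, -4.6, 102.3]
tcp_rot: [[0.998, -0.068, 0.0], [-0.068, -0.998, -0.0], [0.0, 0.0, -1.0]]
contact_force: [0.6, 0.2, -2.4]
finger_gap: 29.7
```

drive_tool(steps=[[0,0,0.015,0,0,0],[0,0,0.015,0,0,0]])

```text
time: 15.5
eef_pos: [469.0, -4.6, 101.7]
tcp_rot: [[0.998, -0.068, 0.0], [-0.068, -0.998, -0.0], [0.0, 0.0, -1.0]]
contact_force: [-0.3, -0.1, -1.7]
finger_gap: 29.5
```

drive_tool(steps=[[0,0,0,0,0,0],[0,0,0,0,0,0],[0,0,0,0,0,0],[0,0,0,0,0,0],[0,0,0,0,0,0]], gripper=-0.5, newtons=40)

```text
time: 16.12
eef_pos: [469.2, -4.6, 102.0]
tcp_rot: [[0.998, -0.068, 0.001], [-0.068, -0.998, -0.0], [0.001, 0.0, -1.0]]
contact_force: [-0.4, -1.6, 5.3]
finger_gap: 21.9
```

drive_tool(steps=[[0,0,-0.1,0,0,0],[0,0,-0.3,0,0,0],[0,0,-0.6,0,0,0],[0,0,-1.0,0,0,0],[0,0,-1.5,0,0,0],[0,0,-2.1,0,0,0],[0,0,-2.7,0,0,0],[0,0,-3.2,0,0,0],[0,0,-3.5,0,0,0],[0,0,-3.5,0,0,0],[0,0,-3.5,0,0,0]])

```text
time: 17.5
eef_pos: [468.7, -4.6, 206.2]
tcp_rot: [[0.998, -0.068, -0.001], [-0.068, -0.998, 0.0], [-0.001, 0.0, -1.0]]
contact_force: [-0.4, -0.7, -1.7]
finger_gap: 21.7
```

```bash
python3 - <<'E'
from h import *
np.set_printoptions(precision=3,suppress=True,linewidth=250)
s=snap('wrist','w10'); st=read_state(); print(st['time'],st['eef_pos'],st['contact_force'],st['wrist_torque'],st['finger_gap'])
cv2.imwrite('pics/w10x.png',cv2.resize(s['img'][150:340,200:380],None,fx=4,fy=3.1))
s=snap('side','s10'); crop(s,'s10c',200,130,350,270,4)
E
```

```text
17.55 [468.619  -4.564 206.071] [-0.464  0.85  -0.661] [ 0.032  0.048 -0.004] 21.912906140250936
```

View pics/w10x.png

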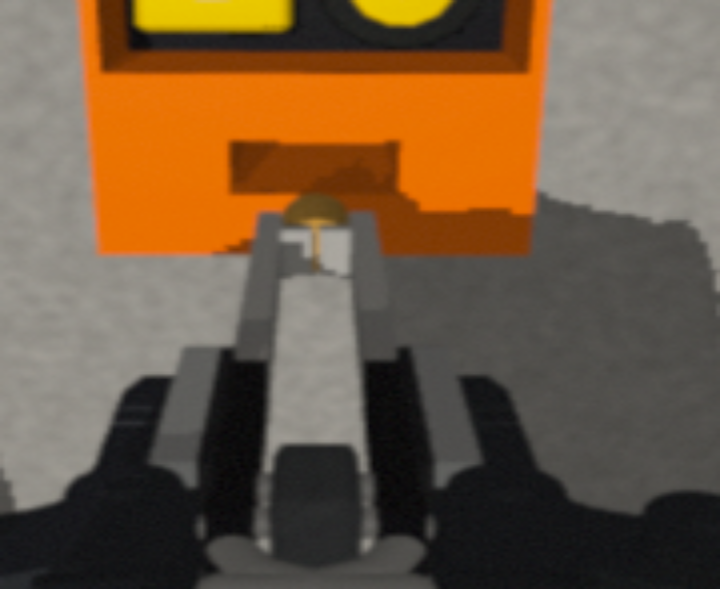

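View pics/s10c.png

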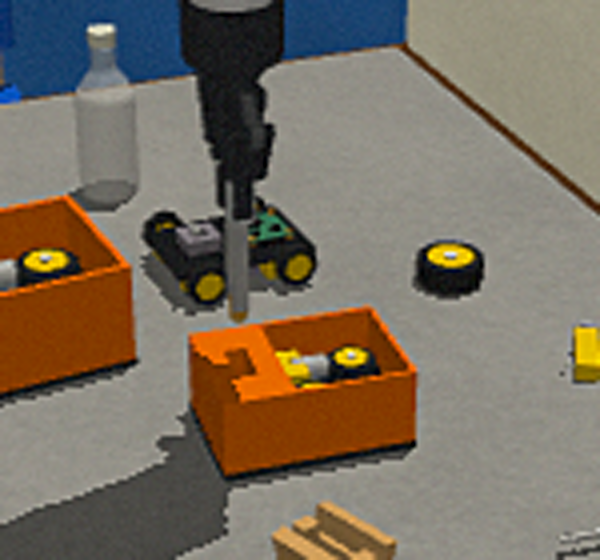

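```bash
python3 - <<'E'
from h import *
np.set_printoptions(precision=2,suppress=True,linewidth=250)
s=ld('top0'); f=lambda U,V,z,k=9,u0=165,v0=170: atz(s,u0+(U+.5)/k-.5,v0+(V+.5)/k-.5,z)
X=cloud(s,188,206,201,219); print(X[...,2].round().astype(int))
B=np.array([f(*q,52) for q in [(207,327),(317,322),(320,437),(208,440)]]); print(B,B.mean(0))
st=read_state(); 
for e in (B[0]-B[1]+B[3]-B[2],): print(np.degrees(np.arctan2(-e[0],e[1])))
c=B.mean(0); print(plan((c[0]-65,c[1],206),0,st['eef_pos'],st['tcp_rot']))
E
```

```text
[[  32   30   33   32   33   36   30   34   33   33   49   50   29]
 [  44   46   45   49   49   46   48   49   44   46   46   50   39]
 [  48   48   45   46   48   50   44   46   50   47   46   48   40]
 [  45   51   49   45   51   48   46   45   49   44   47   46   42]
 [  43   49   52   44 1130   37   33   38   39   47   48   48   43]
 [  47   49   50   48   36   36   38   36   35   45   47   47   42]
 [  47   46   49   49   47   36   36   42   35   50   46   47   43]
 [  48   46   50   50   47   38   38   39   42   50   45   51   43]
 [  47   49   47   46   37   39   36   38   40   50   48   46   41]
 [  48   49   47   46   50   47   43   49   46   45   46   45   40]
 [  48   45   46   49   46   47   47   44   49   47   49   49   40]
 [  49   50   42   48   47   49   50   46   48   49   46   48   44]
 [  46   45   46   45   42   51   42   49   45   42   45   43   41]]
[[543.21 285.8   52.  ]
 [545.34 251.34  52.  ]
 [508.96 248.94  52.  ]
 [507.49 283.92  52.  ]] [526.25 267.5   52.  ]
2.9648391031103625
(array([-0.86, -9.03,  0.01]), array([-0.  ,  0.01, -0.48]))
```

drive_tool(steps=[[-0.08,-0.7,0,0,0,0],[-0.2,-2.0,0,0,0,-0.1],[-0.35,-3.6,0,0,0,-0.2],[-0.5,-5.3,0,0,0,-0.3],[-0.68,-7.0,0,0,0,-0.4],[-0.8,-8.3,0,0,0,-0.48],[-0.86,-9.0,0,0,0,-0.48],[-0.86,-9.0,0,0,0,-0.48],[-0.86,-9.0,0,0,0,-0.48]])

```text
time: 18.73
eef_pos: [461.7, 265.6, 206.3]
tcp_rot: [[1.0, -0.002, -0.001], [-0.002, -1.0, -0.001], [-0.001, 0.001, -1.0]]
contact_force: [0.4, -0.8, -1.9]
finger_gap: 22.3
```

```bash
python3 - <<'E'
from h import *
np.set_printoptions(precision=3,suppress=True,linewidth=250)
s=snap('wrist','w11'); st=read_state(); print(st['time'],st['eef_pos'],st['tcp_rot'],st['contact_force'],st['finger_gap'])
cv2.imwrite('pics/w11x.png',cv2.resize(s['img'],None,fx=1.4,fy=1.4))
E
```

```text
18.775 [461.833 265.357 206.378] [[ 1.    -0.002 -0.   ]
 [-0.002 -1.    -0.001]
 [-0.     0.001 -1.   ]] [-0.738  0.01  -1.589] 22.01022924263588
```

View pics/w11x.png

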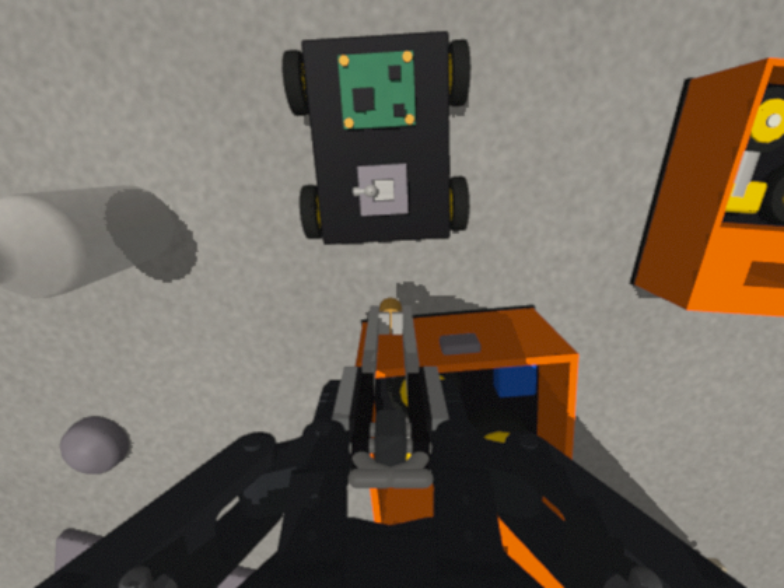

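```bash
python3 - <<'E'
from h import *
s=ld('w11')
crop(s,'w11c',245,108,300,160,14)
crop(s,'w11d',245,205,310,255,12)
crop(s,'w11e',200,15,345,180,3.6)
X=cloud(s,252,112,296,158); print(X[::2,::2,2].round().astype(int))
E
```

```text
[[ 32  32  33  33  33  32  33  33  32  32  32  33  32  33  31  33 349  33
   33  32  31  34]
 [ 33  32  33  33  33  32  31  33  32  31  31  33  33  32  33  33  33  31
   31  32  31  32]
 [ 32  33  31  32  33  33  32  34  32  31  32  32  32  32  32  33  31  32
   32  31  32  33]
 [ 33  32  32  32  32  32  34  45  45  45  47  46  46  46  48  45  47  47
   47  32  33  32]
 [ 31  31  48  47  47  46  46  47  46  45  48  45  46  45  46  47  46  46
   46  32  32  31]
 [ 32  32  47  46  46  48  46  46  47  46  47  47  46  46  46  46  45  47
   46  32  32  32]
 [ 32  32  46  46  46  44  47  46  46  46  47  46  45  46  45  46  46  46
   46  34  32  32]
 [ 33  30  46  47  47  47  46  46  46 349  46  47  46  46  46  47  46  46
   46  32  32  31]
 [ 32  33  48  44  45  46  46  39  36  36  37  37  38  38  37  45  47  46
   45  32  33  33]
 [ 32  32  47  46  46  46  46  37  37  37  38  38  36  37  37  46  45  46
   48  47  32  33]
 [ 32  30  32  48  48  46  46  47  37  39  39  36  38  37  38  45  46  46
   47  46  32  32]
 [ 34  45  45  47  45  47  50  48  46  36  37  38  38  38  37  46  47  48
   
[... 339 characters left out ...]
7  38  36  38  32  47  46  47
   45  45  32  32]
 [ 32  33  32  47  45  46  46  45  46  48  48  45  46  47  47  45  46  46
   47  47  34  32]
 [ 31  32  33  46  47  46  47  46  46  46  46  46  46  47  47  46  46  46
   47  46  33  33]
 [ 32  30  32  46  47  45  46  47  46  46  46  47  46  46  46  46  46  46
   46  48  32  31]
 [ 33  32  32  46  46  48  47  48  46  45  47  46  47  46  47  47  45  45
   45  47  32  32]
 [ 31  31  32  45  46  46  46  47  47  47  47  45  47 349  46  46  46  32
   31  31  33  33]
 [ 32  31  31  30  33  33  32  32  32  32  31  31  33  32  32  32  32  32
   31  32  32  32]
 [ 32  31  32  32  32  32  31  32  32  32  32  32  32  33  31  32  32  32
   32  32  32  33]]
```

View pics/w11c.png

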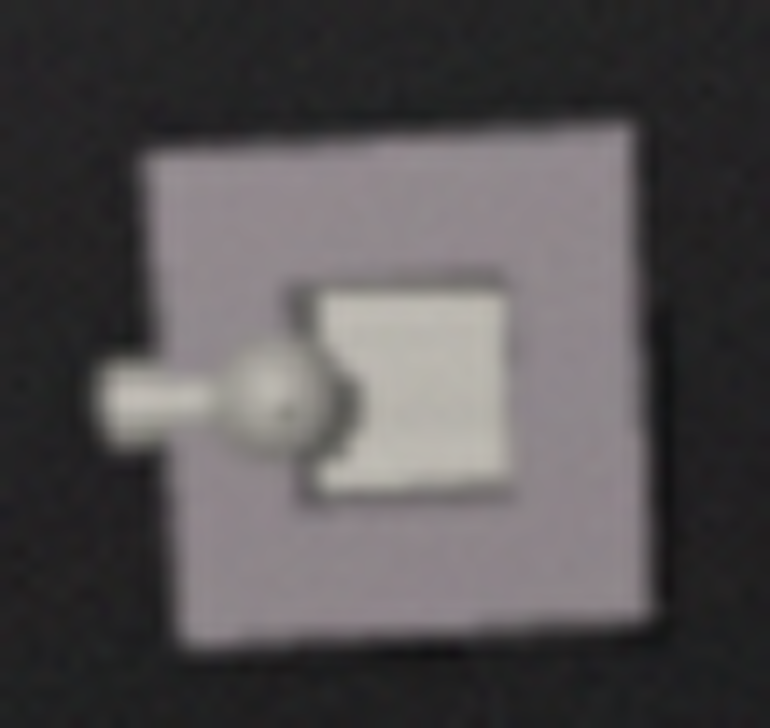

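View pics/w11d.png

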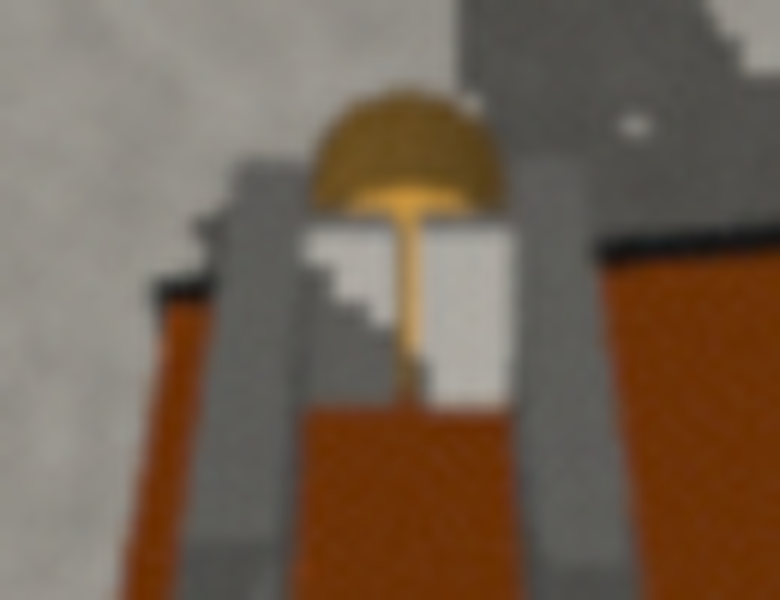

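View pics/w11e.png

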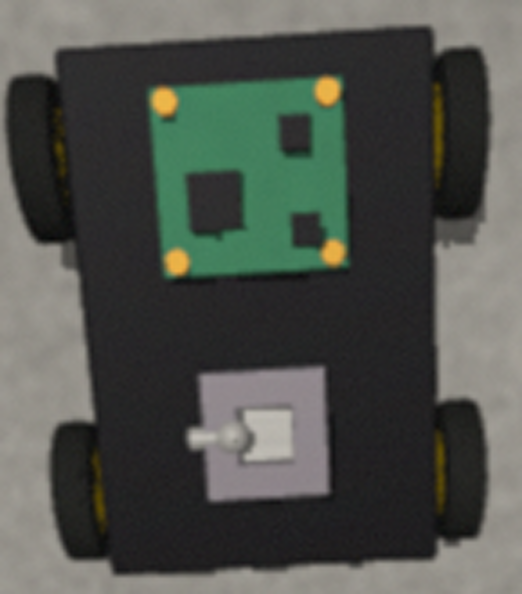

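```bash
python3 - <<'E'
from h import *
np.set_printoptions(precision=2,suppress=True,linewidth=250)
s=ld('w11'); st=read_state(); R=st['tcp_rot'];p=st['eef_pos']
f=lambda U,V,z,k=14,u0=245,v0=108: atz(s,u0+(U+.5)/k-.5,v0+(V+.5)/k-.5,z)
B=np.array([f(*q,46.3) for q in [(143,152),(636,125),(655,618),(183,650)]]); print('block',B.mean(0),[np.linalg.norm(B[i]-B[(i+1)%4]) for i in range(4)])
S=np.array([f(*q,46.3) for q in [(290,283),(510,275),(515,490),(305,505)]]); print('sock',S.mean(0),[np.linalg.norm(S[i]-S[(i+1)%4]) for i in range(4)])
for Q in (B,S):
    e=Q[0]-Q[1]+Q[3]-Q[2]; g=Q[0]-Q[3]+Q[1]-Q[2]; print('yaw',np.degrees(np.arctan2(-e[0],e[1])),np.degrees(np.arctan2(g[1],g[0])))
h=lambda U,V,z: f(U,V,z,3.6,200,15)
a,b=h(60,50,32),h(430,28,32); e=a-b; print('front',np.degrees(np.arctan2(-e[0],e[1])))
a,b=h(115,572,32),h(432,555,32); e=a-b; print('rear',np.degrees(np.arctan2(-e[0],e[1])))
X=cloud(s,262,208,295,245); T=(X-p)@R; im=s['img'][208:245,262:295].astype(int)
br=(im[...,2]-im[...,0]>50)&(im[...,1]>50)
for lo in range(60,100,3):
    m=br&(T[...,2]>lo)&(T[...,2]<=lo+3)&(abs(T[...,1])<9); t=T[m]
    if m.sum(): print(lo,m.sum(),'x',t[:,0].min(),np.percentile(t[:,0],90),t[:,0].max(),'y',t[:,1].min(),t[:,1].max())
X=cloud(s,245,205,310,300); T=(X-p)@R
for lo,hi in [(20,30),(40,50),(60,70),(70,75),(75,80),(80,85)]:
    m=(T[...,2]>lo)&(T[...,2]<hi)&(abs(T[...,1])<15)&(abs(T[...,0])<12); t=T[m]
    if m.sum(): print(lo,hi,m.sum(),np.percentile(t[:,0],[1,50,99]),np.percentile(t[:,1],[0,2,50,98,100]),t[:,2].max())
E
```

```text
block [526.21 270.61  46.3 ] [np.float64(34.69645948598178), np.float64(34.04464838500669), np.float64(34.53743927598757), np.float64(34.55474572139662)]
sock [526.34 270.56  46.3 ] [np.float64(15.635365343367562), np.float64(14.851885560029986), np.float64(15.207346733857145), np.float64(15.38077710636469)]
yaw 3.2732784298882525 3.0885718895508485
yaw 2.853616504034276 2.2748921749072193
front 2.823541646118064
rear 2.9627678048734194
66 21 x -4.501650013006641 6.133306741379404 6.379110757015954 y -3.0830163343201544 3.100845122736386
69 34 x -4.1137544627511895 6.576273977407533 7.169323176514098 y -4.67116411886414 3.914204571940935
72 15 x 4.298008261737619 6.900919463246173 7.083536100762238 y -4.728749344096819 4.763717901411232
75 17 x 3.02099861110356 6.522465778517775 6.780384623416736 y -6.4086185570093885 4.802288933458029
78 18 x 3.3864773583787913 6.808229515576395 7.088365172606831 y -6.4393215174739105 4.854271482814292
81 15 x 3.865364042213957 6.580246925580815 6.813286439983582 y -5.725975610427762 4.934570471104255
84 16 x 4.061060347641041 6.7655474770286155 6.883201604551942 y -4.928565420926605 4.980324417053499
87 3 x 4.703580527950197 6.363354306653156 6.62803095413267 y -4.973983012788467 -0.7988702312607177
20 30 139 [-5.4   5.2   5.79] [-11.83 -11.41   6.27  10.88  11.2 ] 29.89708040364688
40 50 112 [-6.14  5.18  5.95] [-11.99 -11.7    6.26  10.98  11.23] 49.92861912136288
60 70 370 [-6.73  1.72  6.21] [-11.93 -10.66   0.01  10.07  11.17] 69.94020977077373
70 75 57 [0.79 5.6  7.12] [-11.79 -11.56  -0.77  10.24  11.01] 74.82803968743151
75 80 54 [3.21 5.41 6.86] [-11.93 -11.21  -0.38  10.47  11.15] 79.7383662560188
80 85 32 [2.91 5.96 7.  ] [-6.54 -6.03 -0.79  5.73  5.76] 84.88261656301388
```

```bash
python3 - <<'E'
from h import *
st=read_state(); print(plan((526.5,269.7,149),2.95,st['eef_pos'],st['tcp_rot']))
E
```

```text
(array([ 2.156, -0.151,  1.912]), array([ 0.006,  0.002, -0.385]))
```

drive_tool(steps=[[0.4,-0.03,0.1,0,0,-0.1],[1.0,-0.07,0.5,0,0,-0.2],[1.6,-0.12,1.0,0,0,-0.3],[2.0,-0.15,1.5,0,0,-0.385],[2.15,-0.15,1.8,0,0,-0.385],[2.155,-0.15,1.91,0,0,-0.385],[2.155,-0.15,1.91,0,0,-0.385],[2.155,-0.15,1.91,0,0,-0.385]])

```text
time: 19.77
eef_pos: [526.2, 271.2, 150.1]
tcp_rot: [[0.999, 0.053, 0.001], [0.053, -0.999, 0.0], [0.001, 0.0, -1.0]]
contact_force: [-0.5, 0.1, -1.8]
finger_gap: 21.9
```

```bash
python3 - <<'E'
from h import *
np.set_printoptions(precision=3,suppress=True,linewidth=250)
s=snap('wrist','w12'); st=read_state(); print(st['time'],st['eef_pos'],st['tcp_rot'],st['contact_force'],st['finger_gap'])
crop(s,'w12c',240,180,320,240,9.5)
s=snap('side','s12'); crop(s,'s12c',230,150,310,220,9)
E
```

```text
19.825 [526.259 271.183 150.047] [[ 0.999  0.053  0.001]
 [ 0.053 -0.999  0.   ]
 [ 0.001 -0.    -1.   ]] [-0.155 -0.503 -1.322] 22.28549300144281
```

View pics/w12c.png

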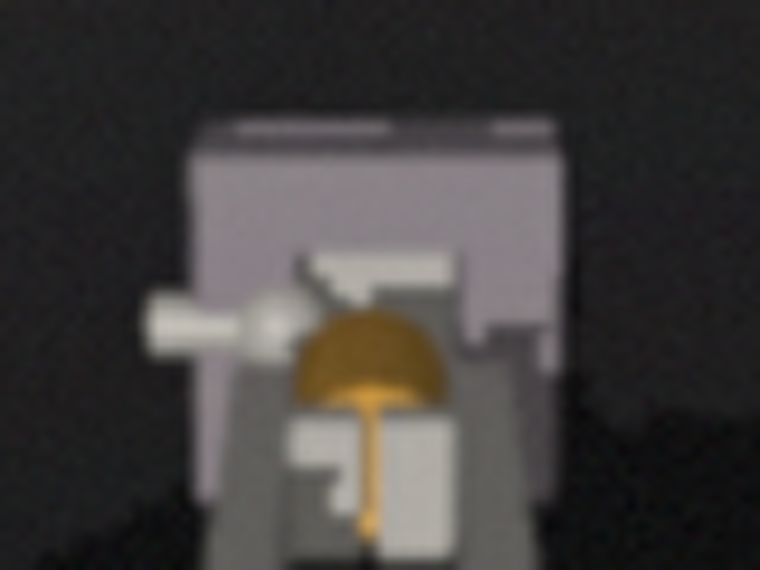

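View pics/s12c.png

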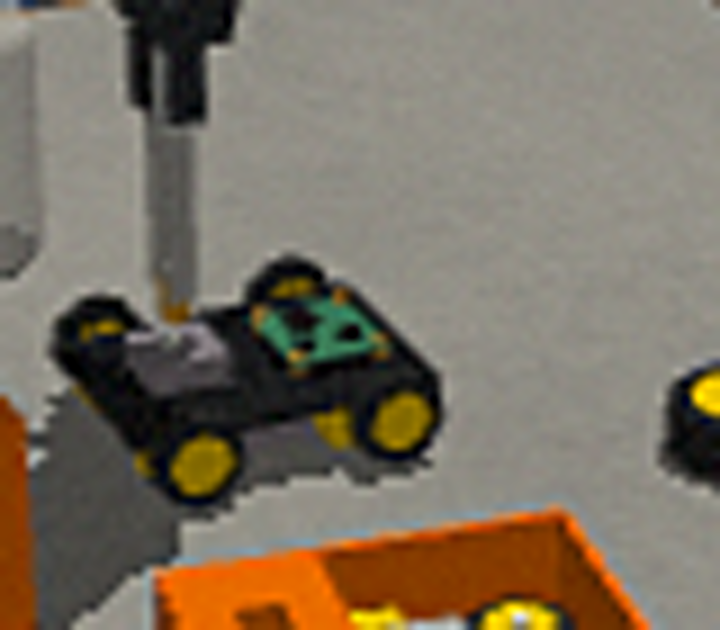

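```bash
python3 - <<'E'
from h import *
np.set_printoptions(precision=2,suppress=True,linewidth=250)
s=ld('w12'); st=read_state(); R=st['tcp_rot'];p=st['eef_pos']
f=lambda U,V,z: (atz(s,240+(U+.5)/9.5-.5,180+(V+.5)/9.5-.5,z)-p)@R
print('block far L,R',f(190,152,46.3),f(562,152,46.3)); print('L/R mid', f(192,340,46.3),f(558,340,46.3)); print('sock far',f(300,252,46.3),f(455,250,46.3))
X=cloud(s,262,205,295,242); T=(X-p)@R; im=s['img'][205:242,262:295].astype(int)
br=(im[...,2]-im[...,0]>50)&(im[...,1]>50)
for lo in range(60,100,4):
    m=br&(T[...,2]>lo)&(T[...,2]<=lo+4)&(abs(T[...,1])<9); t=T[m]
    if m.sum(): print(lo,m.sum(),'x',np.percentile(t[:,0],90),t[:,0].max(),'y',t[:,1].min(),t[:,1].max(),t[:,2].max())
E
```

```text
block far L,R [ 17.3  -16.77 103.71] [ 17.3   17.43 103.71]
L/R mid [ -0.94 -16.97 103.69] [ -0.95  17.46 103.69]
sock far [  7.7   -6.74 103.7 ] [  7.89   7.69 103.7 ]
64 4 x 5.821583301748616 5.844302083191789 y 0.17357520975214516 2.4799151671556743 67.96912796794692
68 56 x 6.5665455946403775 7.0870858765515115 y -3.737141027914206 3.305997958613935 71.82033668388372
72 22 x 6.713413080956263 6.894285964135843 y -5.333521788697605 4.9436349651705305 75.7311218879412
76 26 x 6.798891774849487 6.931408684074965 y -6.269806335015805 5.048531956296076 79.85827778320464
80 17 x 6.539371381024985 6.741214203699344 y -5.568107020985794 5.121664411584249 83.70107833511067
84 20 x 6.8158523525592685 6.986561697686483 y -5.651661395330071 5.151318464817148 87.91457319060291
88 2 x 6.1412228835029055 6.309079035740606 y -4.823698249939345 0.19932756170791957 88.39173984717172
```

drive_tool(steps=[[0.008,0.04,0.05,0,0,0],[0.008,0.04,0.12,0,0,0],[0.008,0.04,0.2,0,0,0],[0.008,0.04,0.26,0,0,0],[0.008,0.04,0.28,0,0,0],[0.008,0.04,0.28,0,0,0]])

```text
time: 20.62
eef_pos: [526.5, 269.8, 141.0]
tcp_rot: [[0.999, 0.053, -0.0], [0.053, -0.999, -0.0], [-0.0, 0.0, -1.0]]
contact_force: [0.3, -0.3, -1.7]
finger_gap: 21.6
```

```bash
python3 - <<'E'
from h import *
np.set_printoptions(precision=3,suppress=True,linewidth=250)
s=snap('wrist','w13'); st=read_state(); print(st['time'],st['eef_pos'],st['contact_force'],st['finger_gap'])
crop(s,'w13c',240,180,320,240,9.5)
E
```

```text
20.675 [526.519 269.885 141.024] [ 1.05   0.149 -1.291] 22.183041310358167
```

View pics/w13c.png

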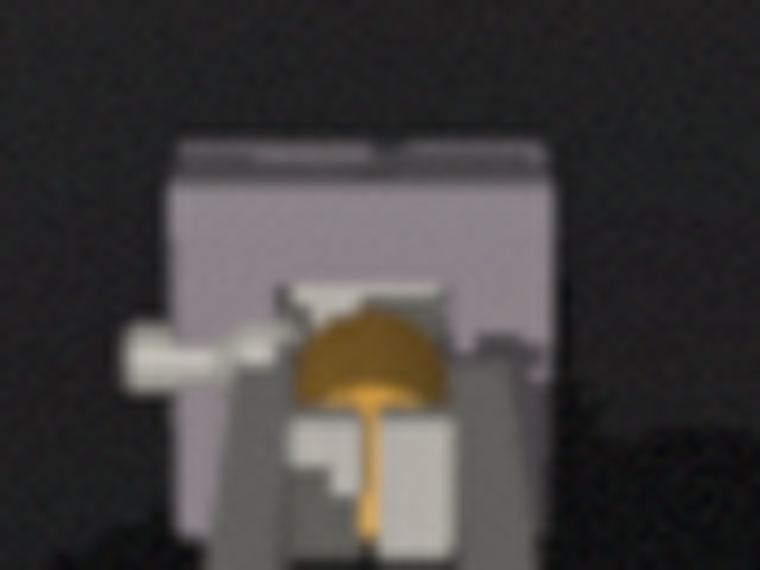

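drive_tool(steps=[[0,0,0.03,0,0,0],[0,0,0.06,0,0,0],[0,0,0.09,0,0,0],[0,0,0.12,0,0,0],[0,0,0.12,0,0,0]])

```text
time: 21.3
eef_pos: [526.5, 269.7, 137.3]
tcp_rot: [[0.999, 0.053, -0.0], [0.053, -0.999, -0.0], [-0.0, 0.0, -1.0]]
contact_force: [-0.4, 0.2, -1.6]
finger_gap: 22.2
```

drive_tool(steps=[[0,0,0.02,0,0,0],[0,0,0.04,0,0,0],[0,0,0.06,0,0,0],[0,0,0.06,0,0,0]])

```text
time: 21.8
eef_pos: [526.5, 269.8, 135.5]
tcp_rot: [[0.999, 0.053, 0.0], [0.053, -0.999, -0.0], [0.0, 0.0, -1.0]]
contact_force: [0.3, -0.5, -1.7]
finger_gap: 22.2
```

drive_tool(steps=[[0,0,0.02,0,0,0],[0,0,0.04,0,0,0],[0,0,0.04,0,0,0]])

```text
time: 22.18
eef_pos: [526.5, 269.8, 134.3]
tcp_rot: [[0.999, 0.053, 0.0], [0.053, -0.999, -0.0], [0.0, 0.0, -1.0]]
contact_force: [0.8, -1.0, -1.1]
finger_gap: 22.1
```

drive_tool(steps=[[0,0,0.02,0,0,0],[0,0,0.04,0,0,0],[0,0,0.04,0,0,0]])

```text
time: 22.55
eef_pos: [526.5, 269.8, 133.1]
tcp_rot: [[0.999, 0.053, -0.0], [0.053, -0.999, -0.0], [-0.0, 0.0, -1.0]]
contact_force: [-0.1, -1.1, -1.7]
finger_gap: 22.0
```

drive_tool(steps=[[0,0,0.02,0,0,0],[0,0,0.04,0,0,0],[0,0,0.04,0,0,0]])

```text
time: 22.92
eef_pos: [526.5, 269.8, 131.9]
tcp_rot: [[0.999, 0.053, -0.0], [0.053, -0.999, -0.0], [-0.0, 0.0, -1.0]]
contact_force: [0.8, -0.6, -1.7]
finger_gap: 22.1
```

drive_tool(steps=[[0,0,0.02,0,0,0],[0,0,0.02,0,0,0]])

```text
time: 23.18
eef_pos: [526.5, 269.8, 131.3]
tcp_rot: [[0.999, 0.053, -0.0], [0.053, -0.999, -0.0], [-0.0, 0.0, -1.0]]
contact_force: [0.3, -0.3, -0.8]
finger_gap: 21.9
```

drive_tool(steps=[[0,0,0.02,0,0,0],[0,0,0.02,0,0,0]])

```text
time: 23.42
eef_pos: [526.5, 269.9, 130.7]
tcp_rot: [[0.999, 0.053, -0.0], [0.053, -0.999, -0.0], [-0.0, 0.0, -1.0]]
contact_force: [-0.7, -0.7, -1.7]
finger_gap: 21.9
```

drive_tool(steps=[[0,0,0.02,0,0,0],[0,0,0.02,0,0,0]])

```text
time: 23.68
eef_pos: [526.5, 269.8, 130.2]
tcp_rot: [[0.999, 0.053, 0.0], [0.053, -0.999, -0.0], [0.0, 0.0, -1.0]]
contact_force: [0.3, -0.4, -0.2]
finger_gap: 21.9
```

drive_tool(steps=[[0,0,0.01,0,0,0],[0,0,0.01,0,0,0]])

```text
time: 23.92
eef_pos: [526.6, 269.9, 130.1]
tcp_rot: [[0.999, 0.053, 0.0], [0.053, -0.999, -0.0], [0.0, 0.0, -1.0]]
contact_force: [-0.6, -0.9, 1.7]
finger_gap: 22.2
```

drive_tool(steps=[[0,0,0.01,0,0,0],[0,0,0.01,0,0,0]])

```text
time: 24.18
eef_pos: [526.7, 269.9, 130.1]
tcp_rot: [[0.999, 0.053, 0.001], [0.053, -0.999, 0.0], [0.001, -0.0, -1.0]]
contact_force: [-1.4, -1.1, 5.8]
finger_gap: 22.5
```

drive_tool(steps=[[0,0,0.01,0,0,0],[0,0,0.01,0,0,0]])

```text
time: 24.42
eef_pos: [526.8, 270.0, 130.1]
tcp_rot: [[0.999, 0.053, 0.001], [0.053, -0.999, 0.0], [0.001, 0.0, -1.0]]
contact_force: [-2.4, -1.9, 7.0]
finger_gap: 21.8
```

```bash
python3 - <<'E'
from h import *
np.set_printoptions(precision=3,suppress=True,linewidth=250)
s=snap('wrist','w14'); st=read_state(); print(st['time'],st['eef_pos'],st['contact_force'],st['wrist_torque'],st['finger_gap'])
crop(s,'w14c',240,180,320,240,9.5)
E
```

```text
24.475 [526.765 270.001 130.045] [-1.185 -2.217  6.58 ] [-0.68   0.464  0.031] 22.186310586959305
```

View pics/w14c.png

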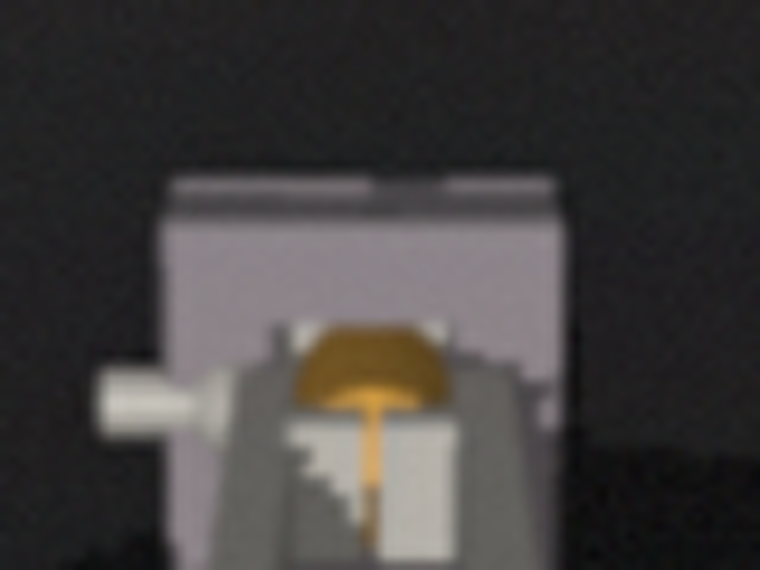

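drive_tool(steps=[[0,0,0.01,0,0,0],[0,0,0.01,0,0,0],[0,0,0.01,0,0,0]])

```text
time: 24.85
eef_pos: [526.9, 270.0, 130.0]
tcp_rot: [[0.999, 0.053, 0.001], [0.053, -0.999, 0.0], [0.001, -0.0, -1.0]]
contact_force: [-1.4, -2.6, 9.6]
finger_gap: 21.8
```

drive_tool(steps=[[0,0,0,0,0,0],[0,0,-0.01,0,0,0],[0,0,-0.02,0,0,0],[0,0,-0.02,0,0,0]], gripper=-0.31, newtons=50)

```text
time: 25.35
eef_pos: [526.5, 270.1, 129.5]
tcp_rot: [[0.999, 0.053, 0.0], [0.053, -0.999, 0.0], [0.0, -0.0, -1.0]]
contact_force: [0.5, 1.1, 1.6]
finger_gap: 29.7
```

```bash
python3 - <<'E'
from h import *
np.set_printoptions(precision=3,suppress=True,linewidth=250)
s=snap('wrist','w15'); st=read_state(); print(st['time'],st['eef_pos'],st['contact_force'],st['wrist_torque'],st['finger_gap'])
crop(s,'w15c',240,180,320,240,9.5)
E
```

```text
25.4 [526.492 270.066 129.551] [-0.132  1.69   0.809] [ 0.304 -0.155  0.009] 29.51851782883425
```

View pics/w15c.png

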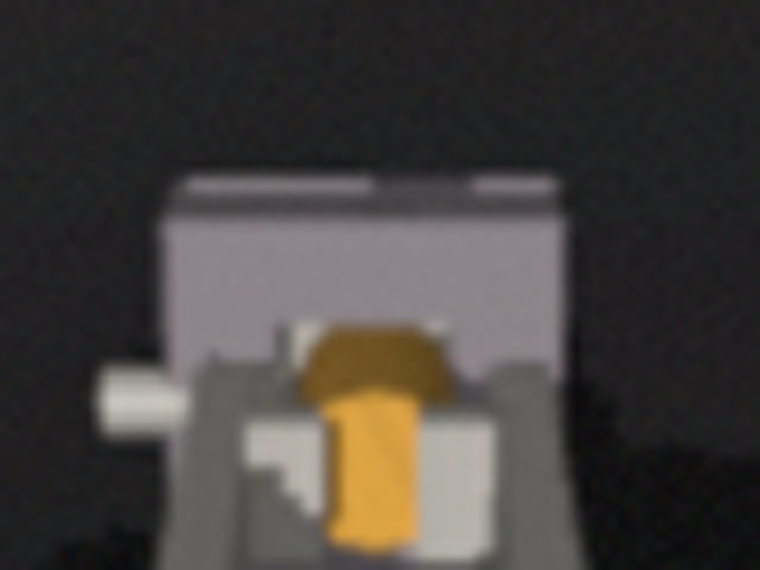

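drive_tool(steps=[[0,0,-0.05,0,0,0],[0,0,-0.15,0,0,0],[0,0,-0.3,0,0,0],[0,0,-0.6,0,0,0],[0,0,-1.2,0,0,0],[0,0,-1.9,0,0,0],[-0.5,0,-2.5,0,0,0],[-1.2,0,-2.8,0,0,0],[-1.6,0,-2.8,0,0,0],[-1.6,0,-2.8,0,0,0],[-1.6,0,-2.8,0,0,0]])

```text
time: 26.78
eef_pos: [479.1, 266.9, 213.4]
tcp_rot: [[0.999, 0.052, -0.0], [0.052, -0.999, -0.0], [-0.0, 0.0, -1.0]]
contact_force: [-0.1, 0.4, -2.1]
finger_gap: 29.4
```

```bash
python3 - <<'E'
from h import *
np.set_printoptions(precision=2,suppress=True,linewidth=250)
s=snap('wrist','w16'); st=read_state(); print(st['time'],st['eef_pos'],st['contact_force'],st['wrist_torque'],st['finger_gap'])
crop(s,'w16c',230,100,320,260,4.5)
X=cloud(s,250,120,300,175); print(X[::3,::2,2].round().astype(int))
p=st['eef_pos'];R=st['tcp_rot']
X=cloud(s,245,205,310,300); T=(X-p)@R
for lo,hi in [(20,30),(40,50),(60,70),(70,75),(75,80),(80,85)]:
    m=(T[...,2]>lo)&(T[...,2]<hi)&(abs(T[...,1])<18)&(abs(T[...,0])<12); t=T[m]
    if m.sum(): print(lo,hi,m.sum(),np.percentile(t[:,0],[1,50,99]),np.percentile(t[:,1],[0,2,50,98,100]),t[:,2].max())
E
```

```text
26.825 [479.1  266.94 213.28] [ 0.5  -0.31 -1.89] [0.02 0.04 0.01] 29.696204482604674
[[ 32  31  33  31  32  31  32  32  31  32  33  31  31  32  32  32  33  32  32  33  33  32  33  32  31]
 [ 33  32  34  33  33  33  33  34  32  32  32  32  32  31  32  32  32  31  32  31  35  32  32  32  33]
 [ 33  32  34  32  32  33  32  32  32  32  30  32  34  31  32  31  32  34  32  33  31  32  32  32  31]
 [ 31  32  32  33  32  32  33  32  33  32  33  33  32  31  32  33  32  33  32  32  31  32  32  32  32]
 [ 33  32  33  32  32  33  32  33  32  33  32  33  33  33  33  32  32  32  32  32  32  31  33  33  33]
 [ 33  32  30  31  30  32  38  38  39  38  39  39  39  39  38  40  38  39  40  39  40  40  32  33  32]
 [ 32  33  31  32  33  33  47  46  46  48  46  46  45  48  46  48  45  46  47  46  46  46  34  32  33]
 [ 32  33  32  33  32  31  46  46  46  45  47  46  46  46  46  45  46  47  47  46  46  47  32  32  33]
 [ 33  32  33  32  33  32  47  47  46  46  47  47  46  46  46  47  46  48  46  46  45  45  32  32  34]
 [ 32  32  33  33  34  31  46  47  47  46  40  38  48  59  61  62  50  37  46  46  47  
[... 656 characters left out ...]
 32  46  47  47  48  47  47  47  46  45  47  45  47  46  46  46  47  32  31  32]
 [ 31  32  31  33  31  33  33  32  32  34  33  32  32  33  32  32  32  32  33  31  31  33  32  32  32]
 [ 33  32  32  31  31  32  33  33  32  32  33  32  31  33  33  33  32  32  32  33  33  32  32  32  30]]
20 30 145 [-6.05  5.4   6.07] [-14.94 -14.62  -9.9   14.35  14.72] 29.997560871111936
40 50 80 [4.87 5.58 6.19] [-15.04 -14.7    9.87  14.51  14.72] 49.97581903609592
60 70 308 [-6.23  1.6   5.96] [-14.92 -13.64  -0.1   13.38  14.69] 69.60413399287584
70 75 34 [3.94 5.59 6.07] [-14.7  -14.63   9.75  14.34  14.43] 74.8128209843862
75 80 24 [5.22 5.56 5.92] [-14.82 -14.5   -0.08  14.66  14.7 ] 78.49552070950375
```

View pics/w16c.png

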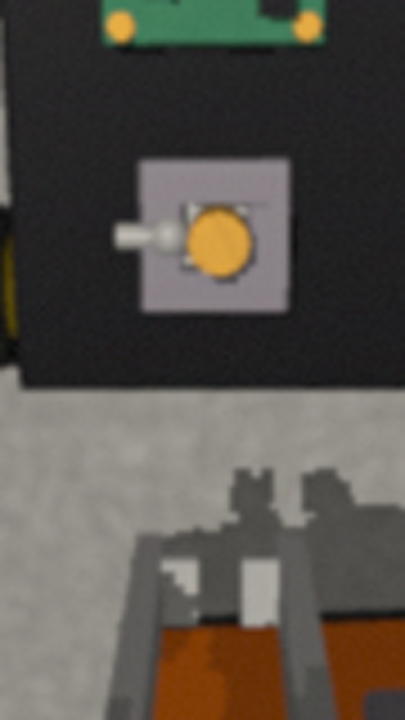

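```bash
python3 - <<'E'
from h import *
st=read_state(); print(plan((462.6,-217.1,236),24.9,st['eef_pos'],st['tcp_rot']))
E
```

```text
(array([-1.392, 16.084, -0.755]), array([ 0.   ,  0.003, -2.738]))
```

drive_tool(steps=[[-0.1,0.7,-0.3,0,0,0],[-0.2,2.0,-0.6,0,0,-0.3],[-0.35,3.6,-0.75,0,0,-0.6],[-0.5,5.4,-0.75,0,0,-0.9],[-0.65,7.2,-0.75,0,0,-1.2],[-0.8,9.0,-0.75,0,0,-1.5],[-0.95,10.8,-0.75,0,0,-1.8],[-1.1,12.6,-0.75,0,0,-2.1],[-1.25,14.2,-0.75,0,0,-2.4],[-1.35,15.4,-0.75,0,0,-2.65],[-1.39,16.0,-0.75,0,0,-2.74],[-1.39,16.08,-0.75,0,0,-2.74],[-1.39,16.08,-0.75,0,0,-2.74],[-1.39,16.08,-0.75,0,0,-2.74]])

```text
time: 28.58
eef_pos: [462.8, -215.5, 236.1]
tcp_rot: [[0.906, 0.423, 0.0], [0.423, -0.906, 0.0], [0.0, -0.0, -1.0]]
contact_force: [0.7, 0.2, -1.7]
finger_gap: 29.7
```

```bash
python3 - <<'E'
from h import *
np.set_printoptions(precision=3,suppress=True,linewidth=250)
st=read_state(); print(st['time'],st['eef_pos'],st['tcp_rot'],st['contact_force'],st['wrist_torque'],st['finger_gap'])
print(plan((462.6,-217.1,150),24.8,st['eef_pos'],st['tcp_rot']))
E
```

```text
28.575 [ 462.767 -215.517  236.136] [[ 0.906  0.423  0.   ]
 [ 0.423 -0.906  0.   ]
 [ 0.    -0.    -1.   ]] [ 0.654  0.208 -1.687] [0.003 0.033 0.026] 29.71933923908882
(array([-0.028,  0.046,  2.871]), array([-0.001, -0.001,  0.03 ]))
```

Down to just above the flare (tips ≈ z 60), then look.

drive_tool(steps=[[-0.01,0.02,0.4,0,0,0.03],[-0.03,0.045,1.2,0,0,0.03],[-0.03,0.045,2.2,0,0,0.03],[-0.03,0.045,2.8,0,0,0.03],[-0.03,0.045,3.0,0,0,0.03],[-0.03,0.045,3.0,0,0,0.03],[-0.03,0.045,3.0,0,0,0.03]])

```text
time: 29.45
eef_pos: [462.8, -218.5, 147.1]
tcp_rot: [[0.908, 0.418, 0.001], [0.418, -0.908, -0.001], [0.001, 0.001, -1.0]]
contact_force: [0.5, -0.2, -0.4]
finger_gap: 29.5
```

```bash
python3 - <<'E'
from h import *
np.set_printoptions(precision=2,suppress=True,linewidth=250)
s=snap('wrist','w17'); st=read_state(); p=st['eef_pos'];R=st['tcp_rot'];print(st['time'],p,R,st['contact_force'],st['wrist_torque'],st['finger_gap'])
crop(s,'w17c',225,160,335,260,7)
X=cloud(s,225,160,335,260); T=(X-p)@R; z=X[...,2]
for lo,hi in [(5,11),(48,57)]:
    m=(z>lo)&(z<hi)&(T[...,0]<60); t=T[m]
    print(lo,hi,m.sum(),np.percentile(t[:,0],[0,1,50,99,100]),np.percentile(t[:,1],[0,1,50,99,100]))
E
```

```text
29.5 [ 462.74 -218.43  147.  ] [[ 0.91  0.42  0.  ]
 [ 0.42 -0.91 -0.  ]
 [ 0.    0.   -1.  ]] [ 0.13 -0.39 -1.03] [-0.02  0.02 -0.06] 29.428211562119294
5 11 2051 [-34.53 -31.33  25.    35.56  35.82] [-46.91 -46.04  -1.93  42.91  43.81]
48 57 2472 [-29.19 -28.49   6.85  29.6   30.02] [-35.78 -35.09  -1.73  32.1   32.68]
```

View pics/w17c.png

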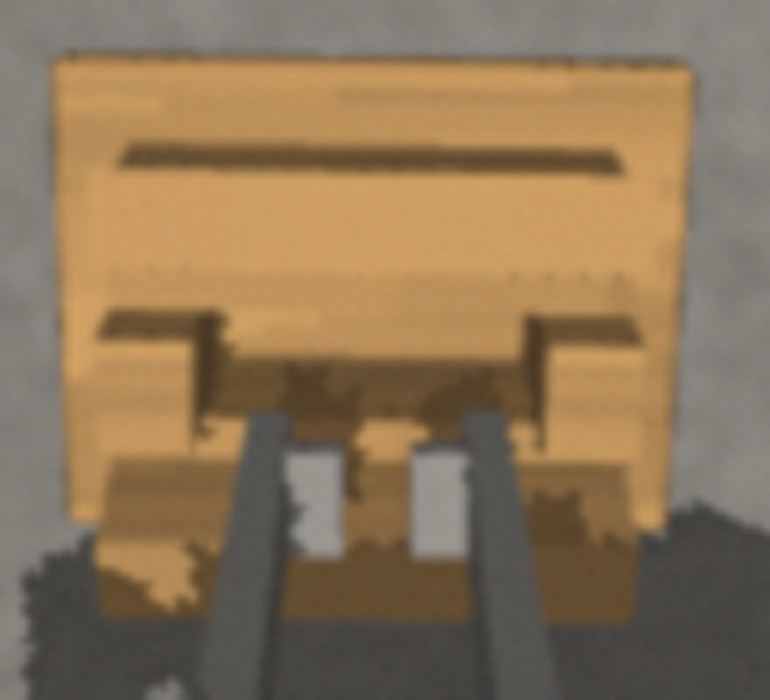

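drive_tool(steps=[[0.017,-0.047,0.15,0,0,0.05],[0.017,-0.047,0.4,0,0,0.05],[0.017,-0.047,0.65,0,0,0.05],[0.017,-0.047,0.85,0,0,0.05],[0.017,-0.047,1.0,0,0,0.05],[0.017,-0.047,1.1,0,0,0.05],[0.017,-0.047,1.2,0,0,0.05]])

```text
time: 30.38
eef_pos: [462.2, -216.8, 110.0]
tcp_rot: [[0.911, 0.412, 0.0], [0.412, -0.911, -0.0], [0.0, 0.0, -1.0]]
contact_force: [-0.5, 0.6, -1.1]
finger_gap: 29.3
```

drive_tool(steps=[[0,0,0.1,0,0,0],[0,0,0.2,0,0,0],[0,0,0.3,0,0,0],[0,0,0.4,0,0,0],[0,0,0.5,0,0,0],[0,0,0.6,0,0,0],[0,0,0.65,0,0,0],[0,0,0.68,0,0,0],[0,0,0.7,0,0,0],[0,0,0.7,0,0,0]])

```text
time: 31.62
eef_pos: [462.1, -216.8, 89.1]
tcp_rot: [[0.911, 0.412, 0.0], [0.412, -0.911, -0.0], [-0.0, 0.0, -1.0]]
contact_force: [-0.2, -1.0, -1.6]
finger_gap: 29.8
```

drive_tool(steps=[[0,0,0.02,0,0,0],[0,0,0.04,0,0,0],[0,0,0.04,0,0,0]])

```text
time: 32.0
eef_pos: [462.1, -216.7, 87.9]
tcp_rot: [[0.911, 0.412, -0.0], [0.412, -0.911, -0.0], [-0.0, 0.0, -1.0]]
contact_force: [-0.5, 1.2, -1.8]
finger_gap: 29.3
```

drive_tool(steps=[[0,0,0.02,0,0,0],[0,0,0.02,0,0,0]])

```text
time: 32.25
eef_pos: [462.1, -216.8, 87.3]
tcp_rot: [[0.911, 0.412, -0.0], [0.412, -0.911, -0.0], [-0.0, 0.0, -1.0]]
contact_force: [-0.4, 0.2, -0.7]
finger_gap: 29.5
```

drive_tool(steps=[[0,0,0.02,0,0,0],[0,0,0.02,0,0,0]])

```text
time: 32.5
eef_pos: [462.3, -216.8, 87.0]
tcp_rot: [[0.911, 0.412, 0.0], [0.412, -0.911, -0.0], [0.0, 0.0, -1.0]]
contact_force: [-0.6, 0.4, 2.9]
finger_gap: 29.8
```

drive_tool(steps=[[0,0,0,0,0,0],[0,0,0,0,0,0],[0,0,0,0,0,0],[0,0,0,0,0,0],[0,0,0,0,0,0],[0,0,0,0,0,0],[0,0,0,0,0,0],[0,0,0,0,0,0]], gripper=1)

```text
time: 33.5
eef_pos: [462.1, -216.7, 86.7]
tcp_rot: [[0.911, 0.412, 0.0], [0.412, -0.911, -0.0], [-0.0, 0.0, -1.0]]
contact_force: [0.2, 0.4, -0.3]
finger_gap: 85.1
```

```bash
python3 - <<'E'
from h import *
np.set_printoptions(precision=3,suppress=True,linewidth=250)
s=snap('wrist','w18'); st=read_state(); print(st['time'],st['eef_pos'],st['contact_force'],st['wrist_torque'],st['finger_gap'])
crop(s,'w18c',180,190,380,420,2.6)
E
```

```text
33.55 [ 462.119 -216.77    86.732] [-0.151 -0.802 -0.608] [-0.011  0.019  0.046] 85.48029770271653
```

View pics/w18c.png

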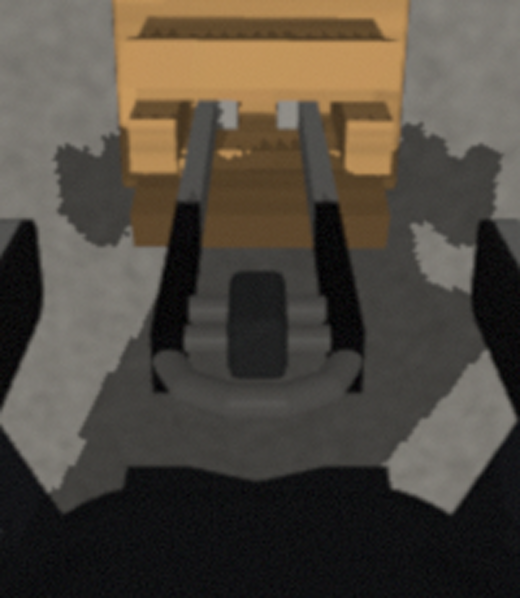

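The tongs stand free in the well with the fingers fully open. I'll retreat straight up.

drive_tool(steps=[[0,0,-0.3,0,0,0],[0,0,-1.0,0,0,0],[0,0,-2.0,0,0,0],[0,0,-3.2,0,0,0],[0,0,-4.4,0,0,0],[0.3,0,-5.4,0,0,0],[0.7,0,-6.0,0,0,0],[0.8,0,-6.2,0,0,0],[0.8,0,-6.2,0,0,0],[0.8,0,-6.2,0,0,0]])

```text
time: 34.8
eef_pos: [483.3, -207.0, 271.8]
tcp_rot: [[0.911, 0.411, -0.001], [0.411, -0.911, 0.0], [-0.001, -0.001, -1.0]]
contact_force: [0.8, -0.3, -0.5]
finger_gap: 85.6
```

```bash
python3 - <<'E'
from h import *
np.set_printoptions(precision=2,suppress=True,linewidth=250)
s=snap('wrist','w19'); st=read_state(); print(st['time'],st['eef_pos'],st['contact_force'])
crop(s,'w19c',226,155,326,240,7.5)
t=snap('top','t19'); crop(t,'t19c',150,90,400,260,3)
X=cloud(t,188,206,201,219); print(X[...,2].round().astype(int))
E
```

```text
34.85 [ 483.27 -207.04  271.89] [-0.33 -0.52 -0.26]
[[  32   31   35   35   35   33   31   33   40   33   45   44   34]
 [  46   50   45   47   52   50   45   49   46   48   50   46   40]
 [  45   49   47   48   49   45   46   44   49   49   47   46   41]
 [  48   50   46   44   45   62   44   48   48   50   48   43   38]
 [  51   47   47   64   57   62   59   58   38   48   45   46   42]
 [  46 1130   49   62   61   61   62   62   51   47   49   45   45]
 [  44   52   48   63   60   65   63   59   52   48   48   45   44]
 [  46   50   49   47   62   61   62   61   48   48   48   46   40]
 [  47   50   45   50   38   53   54   49   36   48   46   45   41]
 [  48   48   48   47   49   44   48   48   48   47   46   48   41]
 [  47   45   48   50   47   46   49   46   47   50   49   48   43]
 [  49   45   44   48   46   46   48   47   45   47   44   46   42]
 [  48   47   45   48   45   47   48   50   43   43   41   42   42]]
```

View pics/w19c.png

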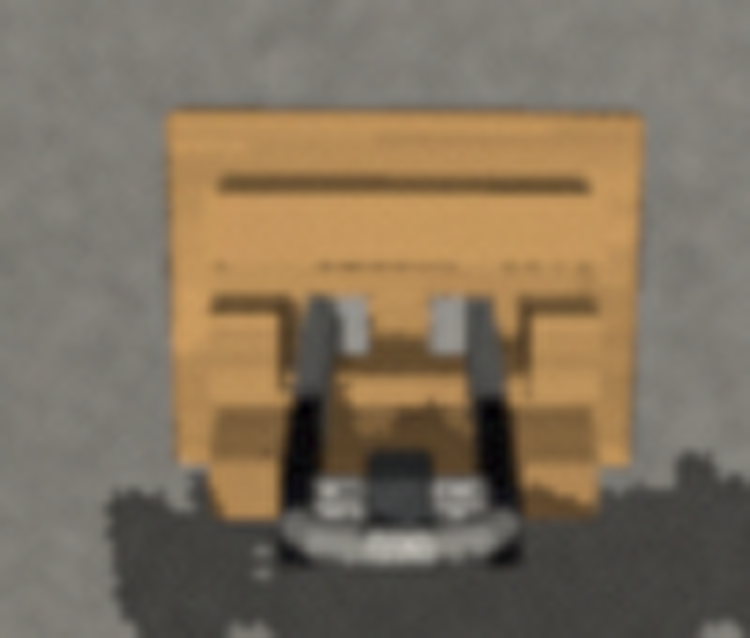

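View pics/t19c.png

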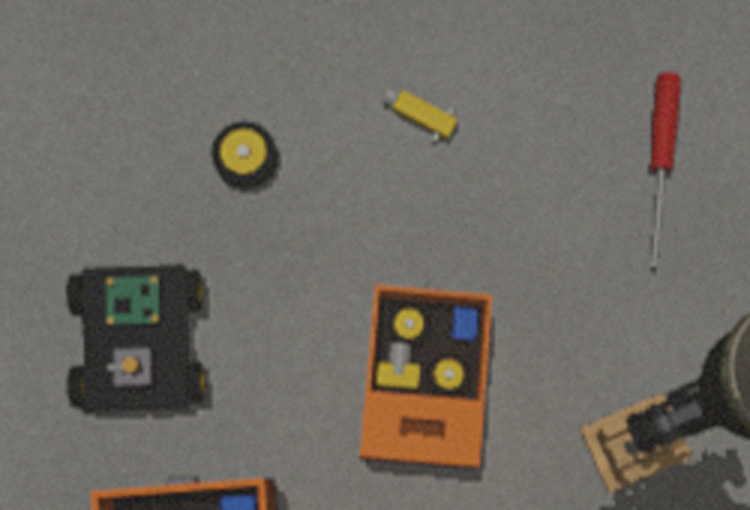

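```bash
python3 -c "
from rig import *
print(close_job())"
```

```text
the job is handed in; nothing more can be done
None
```

The spacer is pressed home in the chassis socket, the tongs are back upright in their stand, and the job is handed in at about 35 s; no verdict was reported.

- **Pickup:** I took the tongs from the stand, gripped the spacer in the pocket of the 160 × 110 mm case and lifted it out. The gripper never touched it. On my first squeeze the legs read about 22.5 mm over their backs instead of the expected 24 mm, so I let go and checked. The spacer was still upright, and the second grip lifted it. That grip gave a similar finger gap (about 22 mm), which I put down to soft contact.
- **Insertion:** I pushed the spacer slowly into the socket, stopping about 9 mm below the mouth. The push rose by about 11 N, against the 9 N asked.
- **After insertion:** The wrist camera shows the spacer upright, with its top about 61 mm above the table. That puts its centre about 3 mm above the mouth, within the expected 2 to 6 mm. The 1 to 5 N sliding force past the plunger barely showed above the noise (about 1 N).
- **Last checks:** The tongs stand upright and centred in the well. The gripper is fully open and well clear. The wheel, motor and screwdriver look unmoved in the last top view. That crop did not include the bottle, and the arm stayed well away from it.

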